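# Open the swing-leaf drilling jig

### The job

Open the drilling jig so that the tube in it can be taken out: with a fingertip, roll the brass knurled nut two full turns counterclockwise (seen from above) to free the steel leaf, then push the leaf by its black peg all the way round to its stop. Touch and push only: nothing is gripped, lifted or forced, the tube stays lying in its cradle, and the other things on the bench stay where they are.

Things in the scene. Friction and masses are not known exactly. Their poses are not given: they have to be found in the camera images.
- jig: swing-leaf jig for drilling tubes, fixed to the bench: grey base plate 172 x 196 x 14 mm with vee cradle, end stop and two dark pillars. Origin on the bench under the middle of the cradle; x runs from the nut's axis (x = -50 mm) to the leaf's pivot (x = +50 mm), y along the tube, z up. Only the nut and the peg stand higher than 52 mm
- lock_nut (a joint): turn of the brass knurled nut about its upright axis, rad: 0 to 0.3 (tight) at the start, grows counterclockwise seen from above; two full turns = 12.57. It rises 2.5 mm a turn; a white line on its top turns with it. Stiff (0.025 N m), stays where left; a fingertip pressed on the rim's side with 5 to 15 N and led round it carries it along, with some slip
- nut_center (a point): point on the nut's axis at mid-height of its knurled rim, a disc 44 mm across and 16 mm high: 51 to 67 mm above the bench at the start. A boss 18 mm across under the rim sits 4 mm deep behind two lips of the leaf and holds the leaf until the nut has risen clear (a turn and a half or so)
- leaf (a joint): swing of the leaf (steel bar 30 mm wide, 132 mm long, lying across the tube, 38 to 47 mm above the bench), rad: 0 closed, grows as its nut end swings towards the jig's +y (clockwise seen from above), 1.75 at its stop, where it lies clear beside the tube. Light friction (0.05 N m), stays where left
- leaf_pivot (a point): point on the leaf's upright pivot axis, at the leaf's upper face, 47 mm above the bench
- peg_top (a point): top centre of the black finger peg on the leaf, 75 mm above the bench; the peg is upright, 28 mm high, 10 mm across (13 mm at its head), and stands 28 mm from the pivot axis on the line from pivot to nut
- work_tube: bright tube, 12 mm across and 200 mm long with a strip of tape, lying loose in the vee cradle along the jig's y, under the leaf; its top is 36 mm above the bench. Origin at its middle, on its underside; its y axis along it
- lever_punch: dark hand-lever punch at the right of the bench, 265 mm high and 214 mm long, fixed bystander; its black ball lever stands out to the front. Origin under its base. Keep the arm clear of it
- brass_weight: turned brass weight, 35 mm across, 44 mm high, loose bystander; origin under its centre
- ring_blank_0: short upright piece of grey tube, 14 mm across, 32 mm high, loose bystander; origin under its centre
- flux_brush: small flat brush with a tin handle, 164 mm long, 8 mm high, loose bystander lying on the bench; origin under its middle, y along it

How it is judged:
On the way, in this order (a step that is already met when the one before it is completed fails the run):
1. the nut is loosened by two full turns while the leaf is still closed (value of joint lock_nut between 10.7 and 14.4 rad and value of joint leaf below 0.2 rad), for 0.2 s.
2. the leaf is swung open (value of joint leaf above 1.5 rad), for 0.2 s.
At the end, for the whole second after the job is handed in: Nut loosened by two turns (joint 10.7 to 14.4 rad, that is 1.7 to 2.3 turns), leaf open to within 0.25 rad of its stop, both at rest; tube within 10 mm of its start; bystanders within 15 mm of theirs (value of joint lock_nut between 10.7 and 14.4 rad and value of joint leaf above 1.5 rad and velocity of joint leaf below 0.05 rad/s and velocity of joint lock_nut below 0.1 rad/s and distance of work_tube from where it was at the start of the episode below 0.01 m and distance of each of brass_weight, ring_blank_0, flux_brush from where it was at the start of the episode below 0.015 m); the robot touches nothing.
It fails at once if the nut or the peg is pinched between the fingers (grasp point at the nut's axis or at the peg while the fingers press on the jig) ((distance between the grasp point and nut_center below 0.018 m and contact force between the fingers and jig above 20 N) or (distance between the grasp point and peg_top below 0.014 m and contact force between the fingers and jig above 30 N)).
It fails at once if the jig is forced: the fingers bear on it with more than 60 N (contact force between the fingers and jig above 60 N).
It fails at once if the tube is lifted or pushed out of its cradle (distance of work_tube from where it was at the start of the episode above 0.02 m).
It fails at once if a bystander is knocked or carried away (distance of any of brass_weight, ring_blank_0, flux_brush from where it was at the start of the episode above 0.03 m).
It also fails if it takes over 58 s, if anything falls off the work surface, if the arm or the gripper's body presses on something with over 40 N, if the wrist force passes 120 N, or if a joint passes its speed limit or range.

### The arm

A 6-joint arm with a two-finger parallel gripper is mounted at the origin on a cart in front of the work surface, level with it; the furniture and walls round the work are solid. World frame = base frame: x ahead of the robot, y to its left, z up, the work surface at z = 0. Lengths are in m, angles in rad, forces in N, time in s.
With the tool pointing down it reaches from about 0.325 to 0.775 m from the base axis. Payload 5.5 kg.
Tool frame: the origin (TCP) lies at the very end of the fingers, on their centre line; the grasp point (between the pads) lies 19 mm behind it (r.grip_depth is the distance from the TCP to the grasp point, in m); z points along the fingers, y is the direction in which the jaws open and shut (so a half turn about z gives the same grasp; the last joint's range is limited). The gripper opens to 85 mm and grips with 20 to 120 N. Pads are 22 mm wide; open, the fingers measure 114 mm over their backs; the gripper's body (76 mm by 85 mm) begins 54 mm behind the grasp point. The pads swing forward as they close: fully open they stand 13 mm farther back than shut.
Start: joints at [1.117, 0.091, 1.231, -0, 1.82, -0.057], TCP at [0.232, 0.553, 0.231] pointing down, gripper open.
Joint ranges: [-2.87, 2.87], [-0.86, 2.18], [0.17, 2.46], [-1.51, 4.65], [0.06, 2.69], [-2.65, 2.65]. Speed limits (rad/s): [2.57, 2.57, 3.01, 3.14, 3.14, 3.14].

### API

Orientations are given as a 3x3 rotation matrix whose columns are the frame's x, y, z axes.
In Python, from rig import r gives the robot as it stands. The module is installed in compiled form; this text tells all that it offers.
- The arm moves only by the tool apply_moves, never from a script. Its argument "moves" is a list of rows, each an object with "turn": the turn, a rotation vector about the tool's x, y, z in degrees, a list of three; "travel": the shift along the tool's x, y, z in cm, a list of three; "grip": the finger opening in cm, from 0 to 8.54. In form: [{"turn": [ax, ay, az], "travel": [dx, dy, dz], "grip": grip}, ...]. A call has 1 to 10 rows; each row is the pose to reach, as a shift and turn from the pose measured when the call began, along the tool's axes at that moment; what a row does not reach only later rows make up. A row lasts 1/12 s, in which the tool goes at most 41.7 mm and 7.16 degrees, less where a joint would pass 70% of its speed; a pose out of reach is approached as far as the arm can. A call with a gripper value outside its range is refused whole. The fingers move at their own pace and stop on an object; "force" is the grip in N (left out, the last holds). Time passes only in rows, so rows that repeat a pose let the fingers close. It gives the time, the measured TCP pose, the force and the opening at its end, in the units of the state.
- r.read_state(): the state, without advancing time (a new reading comes with each control period).
- r.camera(name): name is "scene" or "top"; returns a dict with "image" (480x640x3 uint8, blue, green, red), "z_map" (480x640 float32, m along the optical axis (not along the pixel's ray), 0 where there is no reading), "fov_y" (degrees; the focal length in pixels is half the picture's height over the tangent of half this angle, whatever the lens; pixels are square), "cx", "cy" (the principal point, pixels), "rvec" (rotation vector, rad) and "tvec" (3), from world to camera coordinates, as OpenCV has them. Camera axes: x right, y down, z forward; pixel columns grow to the right and rows downward; lengths in m; the calibration is good to about 2 mm. A picture is of the moment at which its call begins.
- r.job_done(): hands the job in, once; it reports no verdict.
The state is a dict: "time": time; "qpos": joint angles; "joint_velocities": joint speeds; "tau": joint torques, N m; "ee_pos": TCP position; "tcp_rot": TCP orientation; "ft_force": force on the tool from outside, world axes, zero at the start; "wrist_torque": the same for the moment, N m; "gripper_width": opening from 0.0 (shut) to 1.0 (fully open).
Only numpy, scipy, OpenCV 4.12 (cv2) and the standard library are available. Lean on these libraries where they do the work, as an engineer would, in place of code of your own. Each camera call takes 0.05 s, during which the arm holds its last target.

## Working session

There is one attempt and no reset: what is moved stays moved. The work goes in short steps, Python scripts to look and compute and a tool call to move; the robot and the scene stay as the last step left them, time stands still between calls to the robot, and variables do not carry over. Pictures are saved under pics/ and viewed, and the job is handed in when it is done.

Besides the shell and the picture viewer there is one more tool, called after "Request:" by a JSON object that holds its "name" and its "arguments". apply_moves: Moves the arm, as the interface text tells. Its arguments: {"type":"object","properties":{"moves":{"type":"array","items":{"type":"object","properties":{"turn":{"type":"array","items":{"type":"number"}},"travel":{"type":"array","items":{"type":"number"}},"grip":{"type":"number"}}}},"force":{"type":"number"}},"required":["moves"]}

```bash
mkdir -p pics; cat > h.py <<'E'
import numpy as np, cv2
from rig import r
def cam(n):
    c=r.camera(n); f=240/np.tan(np.radians(c['fov_y'])/2)
    c['f']=f; R,_=cv2.Rodrigues(np.array(c['rvec'],float)); c['R']=R; c['t']=np.array(c['tvec'],float).ravel(); return c
def ray(c,u,v,z):
    d=c['R'].T@np.array([(u-c['cx'])/c['f'],(v-c['cy'])/c['f'],1.]); o=-c['R'].T@c['t']
    return o+d*(z-o[2])/d[2]
def pt(c,u,v):
    Z=c['z_map'][int(v),int(u)]; p=np.array([(u-c['cx'])/c['f'],(v-c['cy'])/c['f'],1.])*Z
    return c['R'].T@(p-c['t'])
def proj(c,P):
    q=c['R']@np.array(P)+c['t']; return q[0]/q[2]*c['f']+c['cx'],q[1]/q[2]*c['f']+c['cy']
E
python3 - <<'E'
from h import *
for n in("scene","top"):
    c=cam(n); cv2.imwrite(f"pics/{n}0.png",c['image']); print(n,c['f'],-c['R'].T@c['t'],c['R'][2])
s=r.read_state(); print({k:np.round(v,3).tolist() for k,v in s.items()}); print(r.grip_depth)
E
```

```text
scene 523.9493260771443 [-0.02717002 -0.9883062   0.79147389] [ 0.4857346   0.6398232  -0.59555703]
top 501.66476493668955 [ 0.50131139 -0.20869143  1.03915928] [ 0.09960105  0.02829893 -0.99462495]
{'time': 0.1, 'qpos': [1.117, 0.092, 1.232, -0.0, 1.82, -0.057], 'joint_velocities': [-0.001, -0.001, -0.004, 0.002, -0.001, -0.002], 'tau': [0.002, -46.022, -41.922, -0.0, 0.011, -0.0], 'ee_pos': [0.232, 0.553, 0.23], 'tcp_rot': [[-0.922, 0.386, -0.001], [0.386, 0.922, -0.002], [0.0, -0.002, -1.0]], 'ft_force': [-0.598, 0.387, -0.449], 'wrist_torque': [0.03, 0.024, 0.022], 'gripper_width': 1.004}
0.0187
```

View pics/scene0.png

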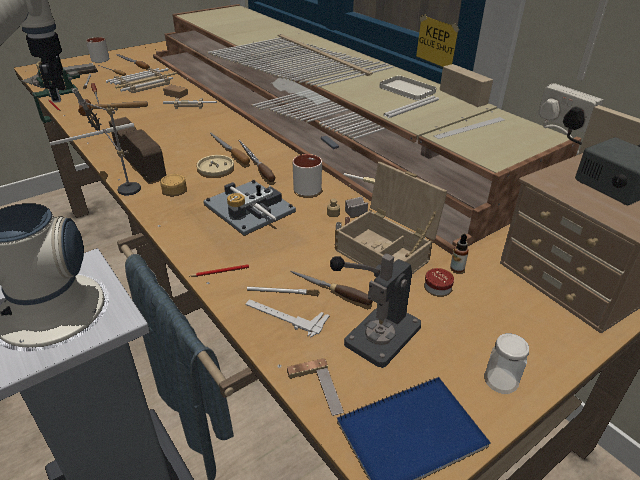

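View pics/top0.png

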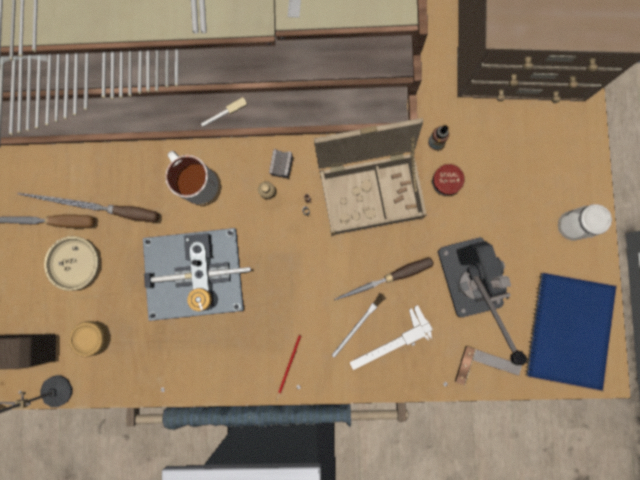

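```bash
python3 - <<'E'
from h import *
c=cam("top"); im=c['image'][220:330,135:260]; cv2.imwrite("pics/topz.png",cv2.resize(im,None,fx=6,fy=5.4,interpolation=cv2.INTER_CUBIC) if 0 else cv2.resize(im,None,fx=5,fy=5,interpolation=cv2.INTER_CUBIC))
c2=cam("scene"); im=c2['image'][165:240,195:305]; cv2.imwrite("pics/scz.png",cv2.resize(im,None,fx=7,fy=7,interpolation=cv2.INTER_CUBIC))
# brass mask
hsv=cv2.cvtColor(c['image'],cv2.COLOR_BGR2HSV)
m=cv2.inRange(hsv,(12,120,110),(32,255,255)); m[:, :175]=0;m[:,225:]=0;m[:282]=0;m[315:]=0
u,v=np.where(m.T>0); print(len(u),u.mean(),v.mean(),u.min(),u.max(),v.min(),v.max())
(cx,cy),rad=cv2.minEnclosingCircle(np.stack([u,v],1).astype(np.float32));print(cx,cy,rad, ray(c,cx,cy,.067),ray(c,u.mean(),v.mean(),.067))
# height at points
for p in [(200,299),(205,299),(197,245),(197,275),(160,240),(235,305),(195,237),(150,280)]: print(p,pt(c,*p).round(4))
E
```

```text
289 198.77162629757785 298.42906574394465 188 209 289 309
198.7894744873047 299.0 10.992542266845703 [0.48883405 0.06208757 0.067     ] [0.48993552 0.0621217  0.067     ]
(200, 299) [0.4888 0.0588 0.0704]
(205, 299) [0.4885 0.0506 0.0644]
(197, 245) [0.5956 0.07   0.0512]
(197, 275) [0.536  0.0701 0.0509]
(160, 240) [0.6118 0.1578 0.0143]
(235, 305) [0.4744 0.0009 0.0213]
(195, 237) [0.613  0.0772 0.0402]
(150, 280) [0.529  0.1713 0.0322]
```

View pics/topz.png

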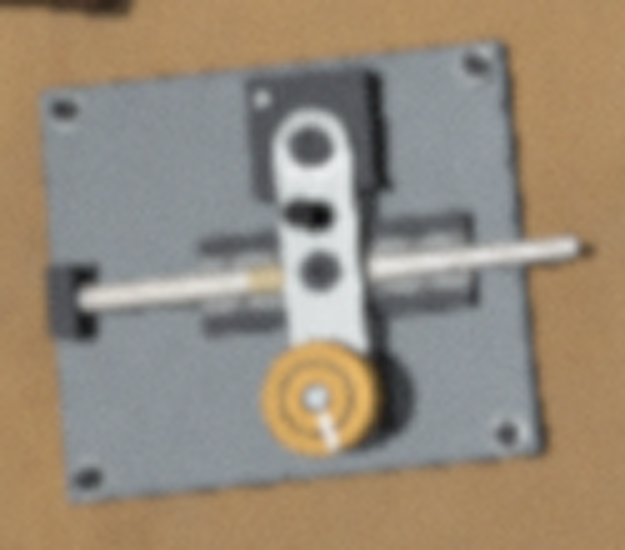

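View pics/scz.png

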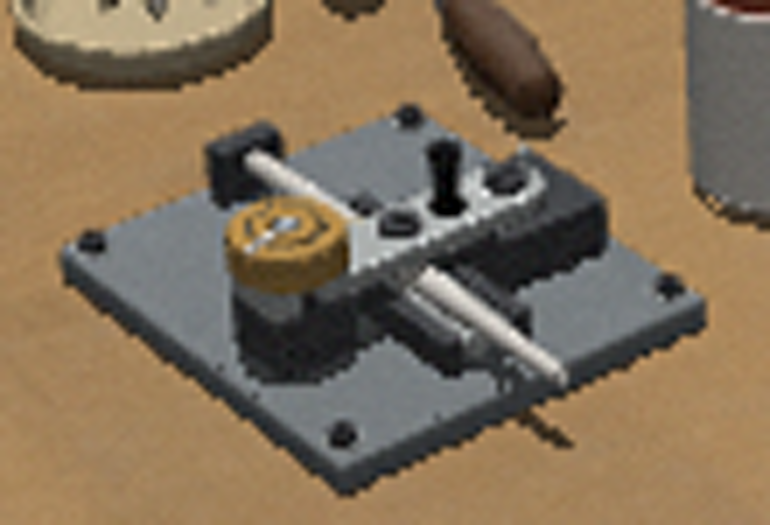

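```bash
python3 - <<'E'
from h import *
c=cam("top"); c2=cam("scene")
def cr(u,v): return 135+u/5-.4,220+v/5-.4
N=ray(c,*cr(320,398),.067);P=ray(c,*cr(311,146),.047);G=ray(c,*cr(295,213),.075)
N2=ray(c2,195+287/7-.4,165+230/7-.4,.067);P2=ray(c2,195+506/7-.4,165+180/7-.4,.047);G2=ray(c2,195+444/7-.4,165+147/7-.4,.075)
for a in (N,N2,P,P2,G,G2): print(a.round(4))
print(np.linalg.norm((P-N)[:2]),np.linalg.norm((P2-N2)[:2]),np.linalg.norm((P-G)[:2]))
d=(P-N)[:2];print(np.degrees(np.arctan2(d[1],d[0])))
# plate corners z=.014
for q in [(42,92),(503,42),(545,455),(70,500)]: print(ray(c,*cr(*q),.014).round(4))
t0=ray(c,*cr(80,298),.03);t1=ray(c,*cr(585,245),.03);print(t0,t1,np.degrees(np.arctan2(*(t0-t1)[:2])))
# white line on the nut angle in world
a=ray(c,*cr(335,446),.067);print('line',a-N)
E
```

```text
[0.4885 0.0625 0.067 ]
[0.4911 0.0645 0.067 ]
[0.5884 0.0716 0.047 ]
[0.592  0.0757 0.047 ]
[0.5601 0.0699 0.075 ]
[0.5625 0.0699 0.075 ]
0.10038727064512211 0.10159591067162331 0.028402800044946958
5.223621442522183
[0.617  0.1936 0.014 ]
[0.6323 0.0008 0.014 ]
[ 0.4624 -0.0151  0.014 ]
[0.4489 0.1803 0.014 ]
[0.53068271 0.17086035 0.03      ] [ 0.54669869 -0.03514116  0.03      ] -4.445625993454557
line [-0.018609   -0.00584161  0.        ]
```

```bash
python3 - <<'E'
from h import *
for n in("top","scene"):
    c=cam(n); Z=c['z_map']; v,u=np.mgrid[0:480,0:640]
    p=np.stack([(u-c['cx'])/c['f']*Z,(v-c['cy'])/c['f']*Z,Z],-1)-c['t']; W=p@c['R']
    ok=(Z>0)
    print(n)
    for y0 in np.arange(-.1,.65,.05):
        row=[]
        for x0 in np.arange(.2,.8,.05):
            m=ok&(abs(W[...,0]-x0-.025)<.025)&(abs(W[...,1]-y0-.025)<.025)
            row.append(f"{W[...,2][m].max()*100:5.1f}" if m.sum()>3 else "   --")
        print(f"{y0:.2f}"," ".join(row))
    if n=='scene':
        im=c['image'][20:220,10:210]; cv2.imwrite("pics/arm.png",cv2.resize(im,None,fx=3,fy=3))
E
```

```text
top
-0.10  -7.2   1.0   1.1   0.5   0.6   0.5   0.6   0.7   0.6   3.0   4.7   3.8   2.5
-0.05  -7.1   0.5   0.6   0.6   0.6   2.4   3.9   1.8   1.3   0.7   2.8   0.6   2.6
0.00  -7.2   0.5   0.6   0.6   0.9   7.1   7.1   3.9   2.2   9.2   9.8   9.5   2.6
0.05  -7.1   0.6   0.6   0.5   0.6   7.3   7.1   7.9   4.9   9.5   9.0   9.6   2.6
0.10  -7.2   0.7   0.6   0.5   1.3   2.0   4.1   3.8   3.8   9.6   9.7   9.7   2.6
0.15  -6.8   0.5   0.5   0.5   1.7   2.4   4.2   1.9   2.3   3.3   0.7   0.5   2.7
0.20  -6.9   0.5   0.6   0.5   0.7   0.5   0.6   0.6   0.5   3.3   0.6   0.6   2.6
0.25  -6.8   0.5   0.6   3.8   3.9   0.5   2.3   2.3   2.8   3.1   0.5   0.5   2.6
0.30    --   1.6   1.8   3.8   3.8   0.5   2.2   1.8   3.4   3.4   1.6   0.6  11.0
0.35    --   2.1  18.1  10.5  10.6   0.5   2.3   2.5   2.8   3.2   1.3   0.6  11.0
0.40    --   0.5  12.3  10.7  10.7   0.7   0.6   0.5   0.6   1.8   1.2  10.5  10.9
0.45    --   0.4   0.6   0.4   5.4   0.6   0.6   0.6   0.6   1.6   0.8   0.6   2.6
0.50    --    --    --    --    --   0.1   0.4   0.3   0.4   1.0   0.4   0.4   1.7
0.55    --    -
[... 703 characters left out ...]
   0.6   0.6   3.3   0.7   0.6   2.6
0.25  -6.9   0.6   0.6   3.8   3.9   0.7   2.2   2.4   3.6   3.3   0.6   0.6   2.6
0.30 -76.8   1.9   1.9   3.9   3.8   0.6   2.6   1.3   3.0   3.5   1.3   0.6  10.9
0.35  52.7  24.6  25.9  10.8  10.8   0.7   2.4   2.5   2.5   3.2   1.5   0.7  11.1
0.40  51.4  24.6  12.5  10.8  10.8   0.6   0.6   1.8   0.6   1.8   1.4  11.0  11.0
0.45  35.2  28.5  12.5  11.0  10.8   0.6   0.7   0.8   0.5   1.5   0.8  11.0  11.0
0.50  48.5  49.1  19.0  12.9  12.5   0.5   0.7   0.6   0.6   1.2   0.8   0.6   2.7
0.55  41.2  40.7   0.8   9.0   9.1   0.6   0.9   0.8   0.8   0.8   0.7   0.8   2.6
0.60    --  33.4   0.7  10.1  10.1   0.6   0.7   0.6   0.7   0.8   0.6   0.8   2.6
```

View pics/arm.png

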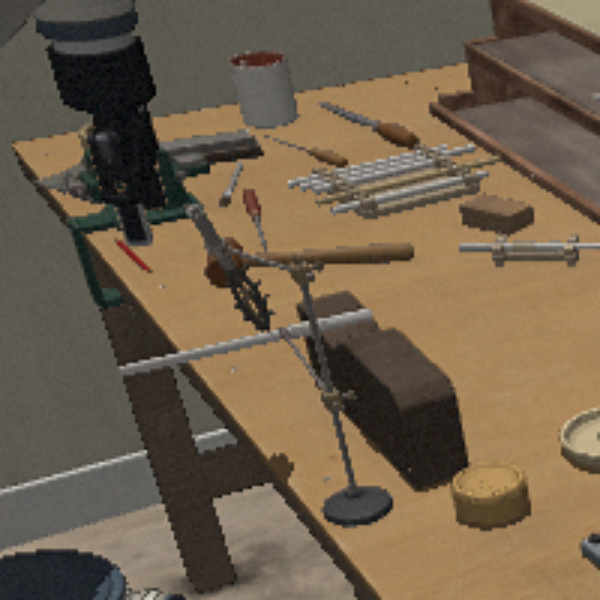

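Request:
{"name": "apply_moves", "arguments": {"moves": [{"travel": [0, 0, -4], "turn": [0, 0, 7], "grip": 0}, {"travel": [0, 0, -8], "turn": [0, 0, 14], "grip": 0}, {"travel": [-3.2, -2.5, -8], "turn": [0, 0, 21], "grip": 0}, {"travel": [-6.4, -5, -8], "turn": [0, 0, 28], "grip": 0}, {"travel": [-9.6, -7.5, -8], "turn": [0, 0, 35], "grip": 0}, {"travel": [-12.8, -10, -8], "turn": [0, 0, 42], "grip": 0}, {"travel": [-16, -12.5, -8], "turn": [0, 0, 49], "grip": 0}, {"travel": [-19.2, -15, -8], "turn": [0, 0, 56], "grip": 0}, {"travel": [-22.4, -17.5, -8], "turn": [0, 0, 63], "grip": 0}, {"travel": [-25.6, -20, -8], "turn": [0, 0, 70], "grip": 0}]}}

```text
time: 1.23
ee_pos: [0.3911, 0.2682, 0.3115]
tcp_rot: [[0.053, 0.999, 0.001], [0.999, -0.053, 0.0], [0.0, 0.001, -1.0]]
ft_force: [0.5, 0.7, -0.5]
gripper_width: -0.002
```

```bash
cat >> h.py <<'E'
def st():
    s=r.read_state(); R=np.array(s['tcp_rot']); p=np.array(s['ee_pos'])
    print('t',round(s['time'],2),'p',p.round(4),'xang',np.degrees(np.arctan2(R[1,0],R[0,0])).round(1),'tilt',R[:2,2].round(4),'F',np.round(s['ft_force'],1),'g',round(s['gripper_width'],2),'q6',round(s['qpos'][5],2))
    return s,p,R
def goal(P,xang):
    s,p,R=st(); d=R.T@(np.array(P)-p)
    a=np.radians(xang); Rt=np.array([[np.cos(a),np.sin(a),0],[np.sin(a),-np.cos(a),0],[0,0,-1]])
    rv,_=cv2.Rodrigues(R.T@Rt); print('travel cm',(d*100).round(2),'turn',np.degrees(rv.ravel()).round(1))
E
python3 -c "
from h import *
goal([.524,.0346,.31],-40)"
```

```text
t 1.23 p [0.3911 0.2682 0.3115] xang 86.9 tilt [0.0006 0.0002] F [ 0.5  0.7 -0.5] g -0.0 q6 0.58
travel cm [-22.61  14.52   0.15] turn [  0.   -0.  126.9]
```

Request:
{"name": "apply_moves", "arguments": {"moves": [{"travel": [-3, 2, 0], "turn": [0, 0, 7], "grip": 0}, {"travel": [-6, 4, 0], "turn": [0, 0, 14], "grip": 0}, {"travel": [-9, 6, 0], "turn": [0, 0, 21], "grip": 0}, {"travel": [-12, 8, 0], "turn": [0, 0, 28], "grip": 0}, {"travel": [-15, 10, 0], "turn": [0, 0, 35], "grip": 0}, {"travel": [-18, 12, 0], "turn": [0, 0, 42], "grip": 0}, {"travel": [-21, 13.5, 0], "turn": [0, 0, 49], "grip": 0}, {"travel": [-22.6, 14.5, 2], "turn": [0, 0, 56], "grip": 0}, {"travel": [-22.6, 14.5, 5], "turn": [0, 0, 63], "grip": 0}, {"travel": [-22.6, 14.5, 8], "turn": [0, 0, 70], "grip": 0}]}}

```text
time: 2.07
ee_pos: [0.5248, 0.0332, 0.2313]
tcp_rot: [[0.959, 0.283, 0.003], [0.283, -0.959, 0.0], [0.003, 0.001, -1.0]]
ft_force: [-0.3, 0.4, 0.2]
gripper_width: -0.003
```

```bash
python3 -c "
from h import *
goal([.524,.0346,.07],-40)"
```

```text
t 2.07 p [0.5248 0.0332 0.2313] xang 16.4 tilt [0.0028 0.0001] F [-0.3  0.4  0.2] g -0.0 q6 1.28
travel cm [-0.08 -0.16 16.13] turn [-0.  -0.2 56.4]
```

Request:
{"name": "apply_moves", "arguments": {"moves": [{"travel": [0, 0, 3], "turn": [0, 0, 7], "grip": 0}, {"travel": [0, -0.1, 6], "turn": [0, 0, 14], "grip": 0}, {"travel": [0, -0.2, 8], "turn": [0, 0, 21], "grip": 0}, {"travel": [-0.1, -0.2, 10], "turn": [0, 0, 28], "grip": 0}, {"travel": [-0.1, -0.2, 12], "turn": [0, 0, 35], "grip": 0}, {"travel": [-0.1, -0.2, 13], "turn": [0, 0, 42], "grip": 0}, {"travel": [-0.1, -0.2, 14], "turn": [0, 0, 49], "grip": 0}, {"travel": [-0.1, -0.2, 15], "turn": [0, 0, 56], "grip": 0}, {"travel": [-0.1, -0.2, 15], "turn": [0, 0, 60], "grip": 0}, {"travel": [-0.1, -0.2, 15], "turn": [0, 0, 60], "grip": 0}]}}

```text
time: 2.9
ee_pos: [0.5231, 0.0349, 0.0804]
tcp_rot: [[0.723, -0.691, 0.001], [-0.691, -0.723, 0.0], [0.001, -0.001, -1.0]]
ft_force: [-0.6, 0.6, -0.8]
gripper_width: -0.001
```

```bash
python3 -c "
from h import *
s,p,R=st()
c=cam('top'); im=c['image'][200:350,120:280]; cv2.imwrite('pics/a1.png',cv2.resize(im,None,fx=4,fy=4,interpolation=cv2.INTER_CUBIC))
c=cam('scene'); im=c['image'][110:245,170:330]; cv2.imwrite('pics/a2.png',cv2.resize(im,None,fx=4.4,fy=4.4,interpolation=cv2.INTER_CUBIC))
goal([.4898+.045*np.cos(np.radians(-43)),.0635+.045*np.sin(np.radians(-43)),.0575],-43)"
```

```text
t 2.9 p [0.5231 0.0349 0.0804] xang -43.7 tilt [0.0012 0.0001] F [-0.6  0.6 -0.8] g -0.0 q6 2.34
t 3.0 p [0.5238 0.0349 0.0816] xang -43.4 tilt [0.0033 0.0001] F [ 0.2 -0.  -0. ] g -0.0 q6 2.33
travel cm [0.06 0.23 2.41] turn [-0.1 -0.1 -0.4]
```

View pics/a2.png

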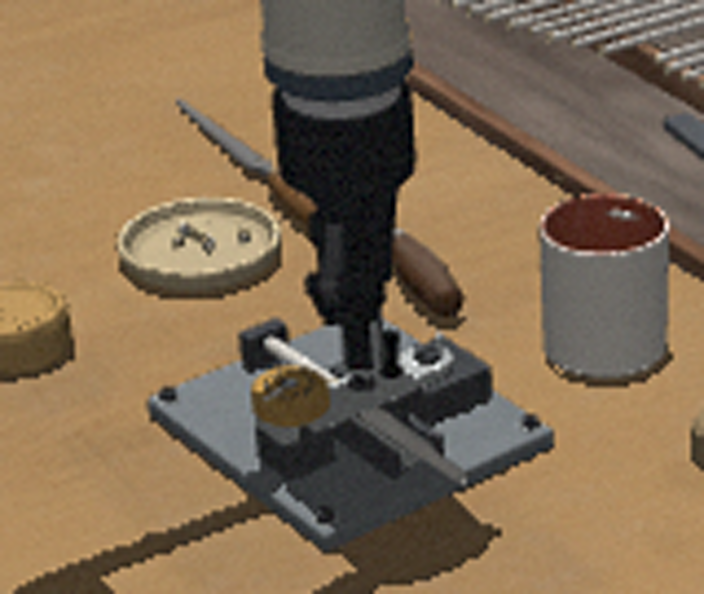

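View pics/a1.png

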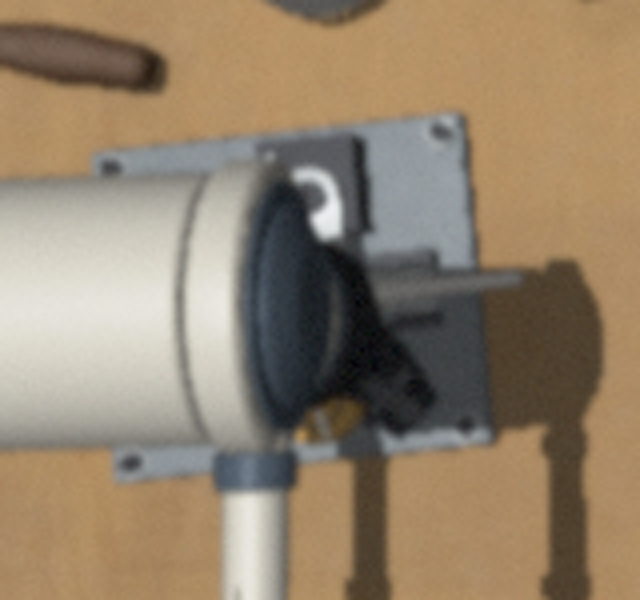

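Request:
{"name": "apply_moves", "arguments": {"moves": [{"travel": [0, 0.2, 1.2], "turn": [0, 0, 0], "grip": 0}, {"travel": [0, 0.2, 2.4], "turn": [0, 0, 0], "grip": 0}, {"travel": [0, 0.2, 2.4], "turn": [0, 0, 0], "grip": 0}, {"travel": [-0.3, 0.2, 2.4], "turn": [0, 0, 0], "grip": 0}, {"travel": [-0.6, 0.2, 2.4], "turn": [0, 0, 0], "grip": 0}, {"travel": [-0.8, 0.2, 2.4], "turn": [0, 0, 0], "grip": 0}, {"travel": [-0.8, 0.2, 2.4], "turn": [0, 0, 0], "grip": 0}]}}

```text
time: 3.58
ee_pos: [0.5167, 0.0393, 0.0581]
tcp_rot: [[0.727, -0.687, 0.004], [-0.687, -0.727, 0.0], [0.003, -0.003, -1.0]]
ft_force: [0.2, 0.3, 0.8]
gripper_width: -0.0
```

```bash
cat >> h.py <<'E'
NUT=np.array([.4898,.0635])
def rel(N=NUT):
    s,p,R=st(); d=R[:2,:2].T@(p[:2]-N); F=R.T@np.array(s['ft_force'])
    print('nut-rel in tool axes mm',(d*1000).round(1),'F tool',F.round(1),'Mz',np.round(s['wrist_torque'],2))
E
python3 -c "
from h import *
rel()"
```

```text
t 3.58 p [0.5167 0.0393 0.0581] xang -43.4 tilt [0.0041 0.0003] F [0.2 0.3 0.8] g -0.0 q6 2.34
nut-rel in tool axes mm [36.1 -0.9] F tool [-0.1 -0.4 -0.8] Mz [-0.02 -0.   -0.07]
```

Step in slowly to find contact.

Request:
{"name": "apply_moves", "arguments": {"moves": [{"travel": [-0.1, 0.1, 0], "turn": [0, 0, 0], "grip": 0}, {"travel": [-0.2, 0.1, 0], "turn": [0, 0, 0], "grip": 0}, {"travel": [-0.3, 0.1, 0], "turn": [0, 0, 0], "grip": 0}]}}

```text
time: 3.83
ee_pos: [0.5139, 0.0407, 0.0584]
tcp_rot: [[0.727, -0.687, 0.005], [-0.687, -0.727, 0.0], [0.003, -0.003, -1.0]]
ft_force: [0.6, -0.1, 0.8]
gripper_width: 0.0
```

```bash
python3 -c "
from h import *
rel()"
```

```text
t 3.83 p [0.5139 0.0407 0.0584] xang -43.4 tilt [0.0046 0.0003] F [ 0.6 -0.1  0.8] g 0.0 q6 2.34
nut-rel in tool axes mm [33.1 -0. ] F tool [ 0.6 -0.3 -0.8] Mz [ 0.01 -0.01 -0.02]
```

Request:
{"name": "apply_moves", "arguments": {"moves": [{"travel": [-0.1, 0, 0.05], "turn": [0, 0, 0], "grip": 0}, {"travel": [-0.2, 0, 0.05], "turn": [0, 0, 0], "grip": 0}]}}

```text
time: 4.0
ee_pos: [0.5125, 0.0421, 0.0579]
tcp_rot: [[0.727, -0.687, 0.005], [-0.687, -0.727, 0.0], [0.004, -0.003, -1.0]]
ft_force: [1.8, -2.5, 1.2]
gripper_width: -0.001
```

```bash
python3 -c "
from h import *
rel()"
```

```text
t 4.0 p [0.5125 0.0421 0.0579] xang -43.4 tilt [0.005  0.0001] F [ 1.8 -2.5  1.2] g -0.0 q6 2.34
nut-rel in tool axes mm [31.2 -0. ] F tool [ 3.1  0.6 -1.1] Mz [-0.36 -0.38 -0.  ]
```

Request:
{"name": "apply_moves", "arguments": {"moves": [{"travel": [-0.11, -0.27, 0], "turn": [0, 0, -5], "grip": 0}, {"travel": [-0.15, -0.55, 0], "turn": [0, 0, -10], "grip": 0}, {"travel": [-0.21, -0.81, 0], "turn": [0, 0, -15], "grip": 0}, {"travel": [-0.29, -1.08, 0], "turn": [0, 0, -20], "grip": 0}, {"travel": [-0.4, -1.33, 0], "turn": [0, 0, -25], "grip": 0}, {"travel": [-0.52, -1.57, 0], "turn": [0, 0, -30], "grip": 0}]}}

```text
time: 4.5
ee_pos: [0.5209, 0.0564, 0.0584]
tcp_rot: [[0.974, -0.228, 0.008], [-0.228, -0.974, -0.001], [0.008, -0.001, -1.0]]
ft_force: [4.8, -2.9, -1.3]
gripper_width: 0.001
```

```bash
python3 -c "
from h import *
rel()
c=cam('scene'); im=c['image'][165:240,195:305]; cv2.imwrite('pics/b1.png',cv2.resize(im,None,fx=7,fy=7,interpolation=cv2.INTER_CUBIC))"
```

```text
t 4.5 p [0.5209 0.0564 0.0584] xang -13.2 tilt [ 0.0084 -0.0013] F [ 4.8 -2.9 -1.3] g 0.0 q6 1.84
nut-rel in tool axes mm [31.9 -0.1] F tool [5.3 1.7 1.3] Mz [-0.4  -0.79  0.02]
```

View pics/b1.png

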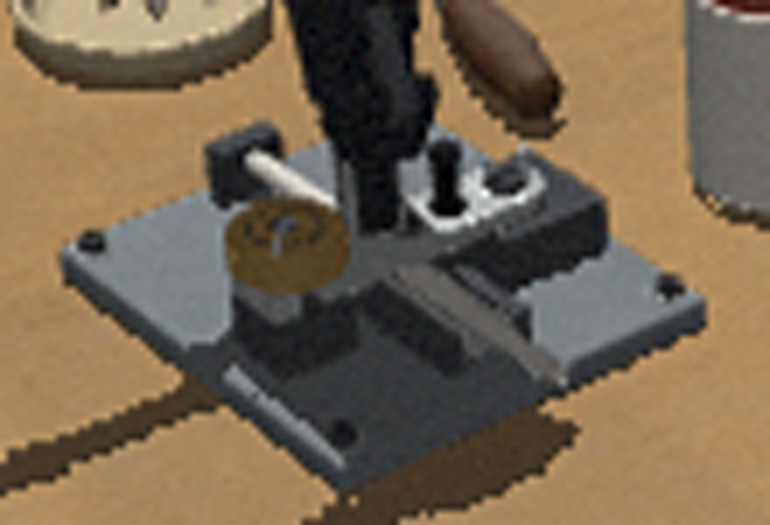

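Request:
{"name": "apply_moves", "arguments": {"moves": [{"travel": [-0.17, -0.32, 0], "turn": [0, 0, -6], "grip": 0}, {"travel": [-0.22, -0.65, 0.05], "turn": [0, 0, -12], "grip": 0}, {"travel": [-0.3, -0.96, 0.05], "turn": [0, 0, -18], "grip": 0}, {"travel": [-0.42, -1.26, 0.05], "turn": [0, 0, -24], "grip": 0}, {"travel": [-0.57, -1.55, 0.05], "turn": [0, 0, -30], "grip": 0}, {"travel": [-0.74, -1.82, 0.05], "turn": [0, 0, -36], "grip": 0}, {"travel": [-0.95, -2.07, 0.05], "turn": [0, 0, -42], "grip": 0}, {"travel": [-1.18, -2.3, 0.05], "turn": [0, 0, -48], "grip": 0}, {"travel": [-1.43, -2.51, 0.05], "turn": [0, 0, -54], "grip": 0}, {"travel": [-1.7, -2.69, 0.05], "turn": [0, 0, -60], "grip": 0}]}}

```text
time: 5.38
ee_pos: [0.5125, 0.0884, 0.0589]
tcp_rot: [[0.676, 0.737, 0.014], [0.737, -0.676, 0.002], [0.011, 0.009, -1.0]]
ft_force: [6.7, 5.9, -0.7]
gripper_width: -0.001
```

```bash
python3 -c "
from h import *
rel()"
```

```text
t 5.38 p [0.5125 0.0884 0.0589] xang 47.5 tilt [0.0144 0.002 ] F [ 6.7  5.9 -0.7] g -0.0 q6 0.85
nut-rel in tool axes mm [33.7 -0.1] F tool [8.9 1.  0.8] Mz [ 0.84 -1.12  0.01]
```

Request:
{"name": "apply_moves", "arguments": {"moves": [{"travel": [-0.17, -0.32, 0.1], "turn": [0, 0, -6], "grip": 0}, {"travel": [-0.22, -0.65, 0.1], "turn": [0, 0, -12], "grip": 0}, {"travel": [-0.3, -0.96, 0.1], "turn": [0, 0, -18], "grip": 0}, {"travel": [-0.42, -1.26, 0.1], "turn": [0, 0, -24], "grip": 0}, {"travel": [-0.57, -1.55, 0.1], "turn": [0, 0, -30], "grip": 0}, {"travel": [-0.74, -1.82, 0.1], "turn": [0, 0, -36], "grip": 0}, {"travel": [-0.95, -2.07, 0.1], "turn": [0, 0, -42], "grip": 0}, {"travel": [-1.18, -2.3, 0.1], "turn": [0, 0, -48], "grip": 0}, {"travel": [-1.43, -2.51, 0.1], "turn": [0, 0, -54], "grip": 0}, {"travel": [-1.7, -2.69, 0.1], "turn": [0, 0, -60], "grip": 0}]}}

```text
time: 6.22
ee_pos: [0.4816, 0.097, 0.0589]
tcp_rot: [[-0.307, 0.952, 0.017], [0.952, 0.307, 0.008], [0.002, 0.018, -1.0]]
ft_force: [-2.1, 9.6, 5.5]
gripper_width: -0.001
```

```bash
sed -i 's/^NUT=.*/NUT=np.array([.48895,.0652])/' h.py; python3 -c "
from h import *
rel()
c=cam('scene'); im=c['image'][165:240,195:305]; cv2.imwrite('pics/b2.png',cv2.resize(im,None,fx=7,fy=7,interpolation=cv2.INTER_CUBIC))"
```

```text
t 6.22 p [0.4816 0.097  0.0589] xang 107.9 tilt [0.0166 0.0079] F [-2.1  9.6  5.5] g -0.0 q6 -0.19
nut-rel in tool axes mm [32.5  2.7] F tool [ 9.8  1.  -5.5] Mz [1.63 0.36 0.06]
```

View pics/b2.png

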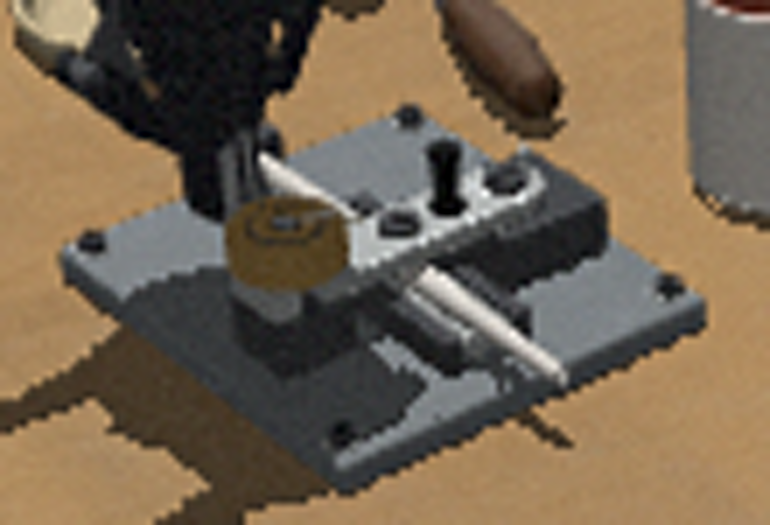

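Request:
{"name": "apply_moves", "arguments": {"moves": [{"travel": [-0.17, -0.5, 0], "turn": [0, 0, -6], "grip": 0}, {"travel": [-0.22, -0.9, 0], "turn": [0, 0, -12], "grip": 0}, {"travel": [-0.3, -1.23, 0.05], "turn": [0, 0, -18], "grip": 0}, {"travel": [-0.42, -1.53, 0.05], "turn": [0, 0, -24], "grip": 0}, {"travel": [-0.57, -1.82, 0.05], "turn": [0, 0, -30], "grip": 0}, {"travel": [-0.74, -2.09, 0.05], "turn": [0, 0, -36], "grip": 0}, {"travel": [-0.95, -2.34, 0.05], "turn": [0, 0, -42], "grip": 0}, {"travel": [-1.18, -2.57, 0.05], "turn": [0, 0, -48], "grip": 0}, {"travel": [-1.43, -2.78, 0.05], "turn": [0, 0, -54], "grip": 0}, {"travel": [-1.7, -2.96, 0.05], "turn": [0, 0, -60], "grip": 0}]}}

```text
time: 7.1
ee_pos: [0.4574, 0.0722, 0.0583]
tcp_rot: [[-0.98, 0.198, 0.014], [0.198, 0.98, 0.009], [-0.012, 0.012, -1.0]]
ft_force: [-4.8, 1.7, 4.2]
gripper_width: 0.001
```

```bash
python3 -c "
from h import *
rel()"
```

```text
t 7.1 p [0.4574 0.0722 0.0583] xang 168.6 tilt [0.0143 0.0093] F [-4.8  1.7  4.2] g 0.0 q6 -1.3
nut-rel in tool axes mm [32.3  0.6] F tool [ 5.   0.8 -4.3] Mz [0.44 0.74 0.02]
```

Request:
{"name": "apply_moves", "arguments": {"moves": [{"travel": [-0.2, -0.38, 0], "turn": [0, 0, -6], "grip": 0}, {"travel": [-0.25, -0.7, 0], "turn": [0, 0, -12], "grip": 0}, {"travel": [-0.33, -1.0, 0], "turn": [0, 0, -18], "grip": 0}, {"travel": [-0.45, -1.3, 0], "turn": [0, 0, -24], "grip": 0}, {"travel": [-0.6, -1.6, 0], "turn": [0, 0, -30], "grip": 0}, {"travel": [-0.77, -1.86, 0], "turn": [0, 0, -36], "grip": 0}, {"travel": [-0.97, -2.1, 0], "turn": [0, 0, -42], "grip": 0}, {"travel": [-1.2, -2.34, 0], "turn": [0, 0, -48], "grip": 0}, {"travel": [-1.45, -2.54, 0], "turn": [0, 0, -54], "grip": 0}, {"travel": [-1.72, -2.7, 0], "turn": [0, 0, -60], "grip": 0}]}}

```text
time: 7.93
ee_pos: [0.4678, 0.041, 0.0586]
tcp_rot: [[-0.658, -0.753, 0.012], [-0.753, 0.658, 0.007], [-0.013, -0.004, -1.0]]
ft_force: [-6.8, -5.3, 5.6]
gripper_width: -0.003
```

```bash
python3 -c "
from h import *
rel()
c=cam('scene'); im=c['image'][165:240,195:305]; cv2.imwrite('pics/b3.png',cv2.resize(im,None,fx=7,fy=7,interpolation=cv2.INTER_CUBIC))"
```

```text
t 7.93 p [0.4678 0.041  0.0586] xang -131.1 tilt [0.0116 0.0067] F [-6.8 -5.3  5.6] g -0.0 q6 -2.41
nut-rel in tool axes mm [32.1 -0. ] F tool [ 8.4  1.6 -5.7] Mz [-0.83  1.07  0.03]
```

View pics/b3.png

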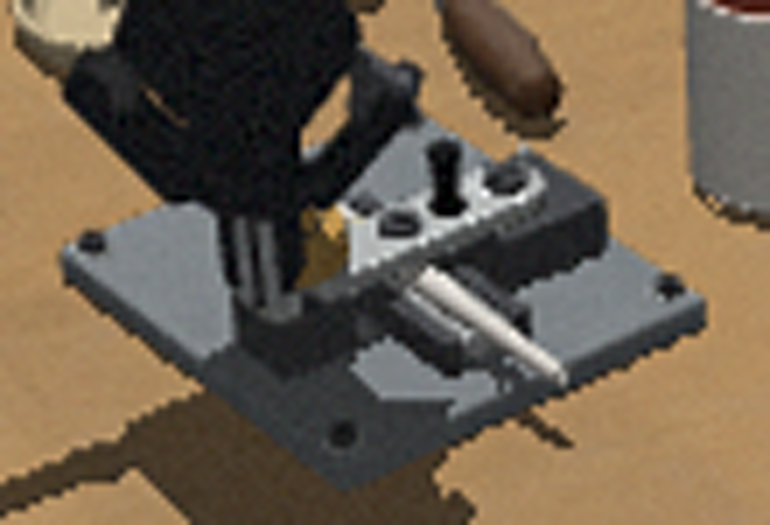

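Request:
{"name": "apply_moves", "arguments": {"moves": [{"travel": [1, 0, -0.5], "turn": [0, 0, 0], "grip": 0}, {"travel": [1, 0, -3.6], "turn": [0, 0, 7], "grip": 0}, {"travel": [1, 0, -3.8], "turn": [0, 0, 14], "grip": 0}, {"travel": [-0.5, -1.5, -3.8], "turn": [0, 0, 21], "grip": 0}, {"travel": [-2, -3, -3.8], "turn": [0, 0, 28], "grip": 0}, {"travel": [-2.9, -4, -3.8], "turn": [0, 0, 35], "grip": 0}, {"travel": [-2.9, -4, -3.8], "turn": [0, 0, 42], "grip": 0}, {"travel": [-2.9, -4, -3.8], "turn": [0, 0, 49], "grip": 0}, {"travel": [-2.9, -4, -3.8], "turn": [0, 0, 56], "grip": 0}, {"travel": [-2.9, -4, -3.8], "turn": [0, 0, 63], "grip": 0}]}}

```text
time: 8.82
ee_pos: [0.5171, 0.0362, 0.097]
tcp_rot: [[-0.97, 0.244, 0.012], [0.244, 0.97, 0.006], [-0.01, 0.009, -1.0]]
ft_force: [-0.2, 0.4, -0.2]
gripper_width: -0.003
```

Request:
{"name": "apply_moves", "arguments": {"moves": [{"travel": [0, 0, 0], "turn": [0, 0, 7], "grip": 0}, {"travel": [0, 0, 0], "turn": [0, 0, 14], "grip": 0}, {"travel": [0, 0, 0], "turn": [0, 0, 21], "grip": 0}, {"travel": [0, 0, 0], "turn": [0, 0, 28], "grip": 0}, {"travel": [0, 0, 0], "turn": [0, 0, 35], "grip": 0}, {"travel": [0, 0, 0], "turn": [0, 0, 42], "grip": 0}, {"travel": [0, 0, 0], "turn": [0, 0, 49], "grip": 0}, {"travel": [0, 0, 0], "turn": [0, 0, 56], "grip": 0}, {"travel": [0, 0, 0], "turn": [0, 0, 63], "grip": 0}, {"travel": [0, 0, 0], "turn": [0, 0, 70], "grip": 0}]}}

```text
time: 9.65
ee_pos: [0.517, 0.0363, 0.097]
tcp_rot: [[-0.097, 0.995, 0.012], [0.995, 0.097, 0.006], [0.005, 0.012, -1.0]]
ft_force: [-0.3, -0.7, -0.6]
gripper_width: -0.001
```

```bash
python3 -c "
from h import *
rel()
goal([.5168,.0364,.095],-46)"
```

```text
t 9.65 p [0.517  0.0363 0.097 ] xang 95.5 tilt [0.0117 0.0063] F [-0.3 -0.7 -0.6] g -0.0 q6 -0.1
nut-rel in tool axes mm [-31.5  25.1] F tool [-0.7 -0.3  0.6] Mz [ 0.04 -0.01  0.05]
t 9.65 p [0.517  0.0363 0.097 ] xang 95.5 tilt [0.0117 0.0063] F [-0.3 -0.7 -0.6] g -0.0 q6 -0.1
travel cm [ 0.01 -0.02  0.2 ] turn [-1.000e-01 -1.000e+00  1.415e+02]
```

Request:
{"name": "apply_moves", "arguments": {"moves": [{"travel": [0, 0, 0], "turn": [0, 0, 7], "grip": 0}, {"travel": [0, 0, 0], "turn": [0, 0, 14], "grip": 0}, {"travel": [0, 0, 0], "turn": [0, 0, 21], "grip": 0}, {"travel": [0, 0, 0], "turn": [0, 0, 28], "grip": 0}, {"travel": [0, 0, 0], "turn": [0, 0, 35], "grip": 0}, {"travel": [0, 0, 0], "turn": [0, 0, 42], "grip": 0}, {"travel": [0, 0, 0], "turn": [0, 0, 49], "grip": 0}, {"travel": [0, 0, 0], "turn": [0, 0, 56], "grip": 0}, {"travel": [0, 0, 0], "turn": [0, 0, 63], "grip": 0}, {"travel": [0, 0, 0], "turn": [0, 0, 70], "grip": 0}]}}

```text
time: 10.48
ee_pos: [0.5169, 0.0363, 0.0969]
tcp_rot: [[0.905, 0.426, 0.012], [0.426, -0.905, 0.006], [0.013, -0.001, -1.0]]
ft_force: [-0.2, 0.5, 0.0]
gripper_width: 0.002
```

```bash
python3 -c "
from h import *
goal([.5168,.0364,.06],-46)"
```

```text
t 10.48 p [0.5169 0.0363 0.0969] xang 25.2 tilt [0.0116 0.0063] F [-0.2  0.5  0. ] g 0.0 q6 1.13
travel cm [-0.06 -0.02  3.69] turn [-0.5 -0.6 71.2]
```

Request:
{"name": "apply_moves", "arguments": {"moves": [{"travel": [0, 0, 0], "turn": [0, 0, 7], "grip": 0}, {"travel": [0, 0, 0], "turn": [-0.1, -0.1, 14], "grip": 0}, {"travel": [0, 0, 0], "turn": [-0.1, -0.2, 21], "grip": 0}, {"travel": [0, 0, 0], "turn": [-0.2, -0.2, 28], "grip": 0}, {"travel": [0, 0, 0], "turn": [-0.3, -0.3, 35], "grip": 0}, {"travel": [0, 0, 0], "turn": [-0.3, -0.4, 42], "grip": 0}, {"travel": [0, 0, 0], "turn": [-0.4, -0.4, 49], "grip": 0}, {"travel": [0, 0, 0], "turn": [-0.4, -0.5, 56], "grip": 0}, {"travel": [0, 0, 0.6], "turn": [-0.5, -0.6, 63], "grip": 0}, {"travel": [0, 0, 1.4], "turn": [-0.5, -0.6, 70], "grip": 0}]}}

```text
time: 11.32
ee_pos: [0.5177, 0.0364, 0.0836]
tcp_rot: [[0.705, -0.709, 0.002], [-0.709, -0.705, -0.0], [0.002, -0.001, -1.0]]
ft_force: [0.5, 0.6, 0.6]
gripper_width: -0.0
```

```bash
python3 -c "
from h import *
rel()
c=cam('scene'); im=c['image'][165:240,195:305]; cv2.imwrite('pics/b4.png',cv2.resize(im,None,fx=7,fy=7,interpolation=cv2.INTER_CUBIC))"
```

```text
t 11.32 p [0.5177 0.0364 0.0836] xang -45.2 tilt [ 0.0022 -0.0001] F [0.5 0.6 0.6] g -0.0 q6 2.36
nut-rel in tool axes mm [40.7 -0.1] F tool [-0.1 -0.7 -0.6] Mz [ 0.01 -0.02  0.  ]
```

View pics/b4.png

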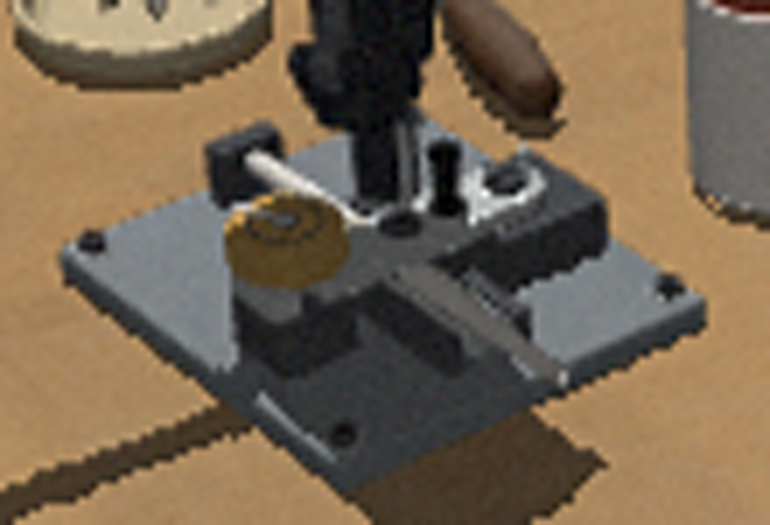

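Request:
{"name": "apply_moves", "arguments": {"moves": [{"travel": [0, 0, 1.2], "turn": [0, 0, 0], "grip": 0}, {"travel": [0, 0, 2.4], "turn": [0, 0, 0], "grip": 0}, {"travel": [-0.2, 0, 2.4], "turn": [0, 0, 0], "grip": 0}, {"travel": [-0.5, 0, 2.4], "turn": [0, 0, 0], "grip": 0}, {"travel": [-0.8, 0, 2.4], "turn": [0, 0, 0], "grip": 0}, {"travel": [-0.98, -0.32, 2.4], "turn": [0, 0, -6], "grip": 0}, {"travel": [-1.04, -0.65, 2.4], "turn": [0, 0, -12], "grip": 0}, {"travel": [-1.12, -0.96, 2.4], "turn": [0, 0, -18], "grip": 0}, {"travel": [-1.24, -1.26, 2.4], "turn": [0, 0, -24], "grip": 0}, {"travel": [-1.39, -1.55, 2.4], "turn": [0, 0, -30], "grip": 0}]}}

```text
time: 12.2
ee_pos: [0.5203, 0.0558, 0.0574]
tcp_rot: [[0.965, -0.263, 0.005], [-0.263, -0.965, -0.003], [0.005, 0.001, -1.0]]
ft_force: [11.0, -4.3, -7.7]
gripper_width: 0.001
```

```bash
python3 -c "
from h import *
rel()"
```

```text
t 12.2 p [0.5203 0.0558 0.0574] xang -15.3 tilt [ 0.0049 -0.0028] F [11.  -4.3 -7.7] g 0.0 q6 1.88
nut-rel in tool axes mm [32.7  0.8] F tool [11.7  1.2  7.8] Mz [-0.75 -1.96  0.01]
```

Request:
{"name": "apply_moves", "arguments": {"moves": [{"travel": [-0.17, -0.38, -0.05], "turn": [0, 0, -6], "grip": 0}, {"travel": [-0.22, -0.7, -0.1], "turn": [0, 0, -12], "grip": 0}, {"travel": [-0.3, -1.02, -0.1], "turn": [0, 0, -18], "grip": 0}, {"travel": [-0.42, -1.32, -0.1], "turn": [0, 0, -24], "grip": 0}, {"travel": [-0.57, -1.62, -0.1], "turn": [0, 0, -30], "grip": 0}, {"travel": [-0.74, -1.88, -0.1], "turn": [0, 0, -36], "grip": 0}, {"travel": [-0.95, -2.14, -0.1], "turn": [0, 0, -42], "grip": 0}, {"travel": [-1.18, -2.36, -0.1], "turn": [0, 0, -48], "grip": 0}, {"travel": [-1.43, -2.58, -0.1], "turn": [0, 0, -54], "grip": 0}, {"travel": [-1.7, -2.76, -0.1], "turn": [0, 0, -60], "grip": 0}]}}

```text
time: 13.03
ee_pos: [0.5126, 0.0883, 0.0591]
tcp_rot: [[0.706, 0.708, 0.009], [0.708, -0.706, -0.001], [0.006, 0.007, -1.0]]
ft_force: [5.1, 3.7, -3.4]
gripper_width: 0.005
```

```bash
python3 -c "
from h import *
rel()"
```

```text
t 13.03 p [0.5126 0.0883 0.0591] xang 45.1 tilt [ 0.0094 -0.0007] F [ 5.1  3.7 -3.4] g 0.01 q6 0.89
nut-rel in tool axes mm [33.   0.4] F tool [6.2 1.  3.4] Mz [ 0.64 -0.88  0.02]
```

Request:
{"name": "apply_moves", "arguments": {"moves": [{"travel": [-0.2, -0.36, 0], "turn": [0, 0, -6], "grip": 0}, {"travel": [-0.25, -0.69, 0], "turn": [0, 0, -12], "grip": 0}, {"travel": [-0.33, -1.0, 0], "turn": [0, 0, -18], "grip": 0}, {"travel": [-0.45, -1.3, 0], "turn": [0, 0, -24], "grip": 0}, {"travel": [-0.6, -1.6, 0], "turn": [0, 0, -30], "grip": 0}, {"travel": [-0.77, -1.86, 0], "turn": [0, 0, -36], "grip": 0}, {"travel": [-0.98, -2.12, 0], "turn": [0, 0, -42], "grip": 0}, {"travel": [-1.2, -2.36, 0], "turn": [0, 0, -48], "grip": 0}, {"travel": [-1.45, -2.58, 0], "turn": [0, 0, -54], "grip": 0}, {"travel": [-1.72, -2.76, 0], "turn": [0, 0, -60], "grip": 0}]}}

```text
time: 13.87
ee_pos: [0.481, 0.0971, 0.0598]
tcp_rot: [[-0.268, 0.963, 0.011], [0.964, 0.268, 0.002], [-0.001, 0.011, -1.0]]
ft_force: [0.7, 3.5, -0.7]
gripper_width: 0.002
```

```bash
python3 -c "
from h import *
rel()"
```

```text
t 13.87 p [0.481  0.0971 0.0598] xang 105.5 tilt [0.0111 0.0018] F [ 0.7  3.5 -0.7] g 0.0 q6 -0.14
nut-rel in tool axes mm [32.8  0.9] F tool [3.2 1.6 0.7] Mz [ 0.56 -0.02 -0.01]
```

Request:
{"name": "apply_moves", "arguments": {"moves": [{"travel": [-0.25, -0.4, 0], "turn": [0, 0, -6], "grip": 0}, {"travel": [-0.3, -0.73, 0], "turn": [0, 0, -12], "grip": 0}, {"travel": [-0.37, -1.04, 0], "turn": [0, 0, -18], "grip": 0}, {"travel": [-0.49, -1.34, 0], "turn": [0, 0, -24], "grip": 0}, {"travel": [-0.63, -1.63, 0], "turn": [0, 0, -30], "grip": 0}, {"travel": [-0.8, -1.89, 0], "turn": [0, 0, -36], "grip": 0}, {"travel": [-1.0, -2.13, 0], "turn": [0, 0, -42], "grip": 0}, {"travel": [-1.22, -2.36, 0], "turn": [0, 0, -48], "grip": 0}, {"travel": [-1.47, -2.57, 0], "turn": [0, 0, -54], "grip": 0}, {"travel": [-1.74, -2.74, 0], "turn": [0, 0, -60], "grip": 0}]}}

```text
time: 14.7
ee_pos: [0.4579, 0.074, 0.06]
tcp_rot: [[-0.97, 0.243, 0.009], [0.243, 0.97, 0.004], [-0.008, 0.006, -1.0]]
ft_force: [-6.5, 2.0, 1.7]
gripper_width: -0.003
```

```bash
python3 -c "
from h import *
rel()
c=cam('scene'); im=c['image'][165:240,195:305]; cv2.imwrite('pics/b5.png',cv2.resize(im,None,fx=7,fy=7,interpolation=cv2.INTER_CUBIC))"
```

```text
t 14.7 p [0.4579 0.074  0.06  ] xang 165.9 tilt [0.0089 0.0037] F [-6.5  2.   1.7] g -0.0 q6 -1.24
nut-rel in tool axes mm [32.2  1. ] F tool [ 6.8  0.4 -1.8] Mz [0.43 0.91 0.  ]
```

View pics/b5.png

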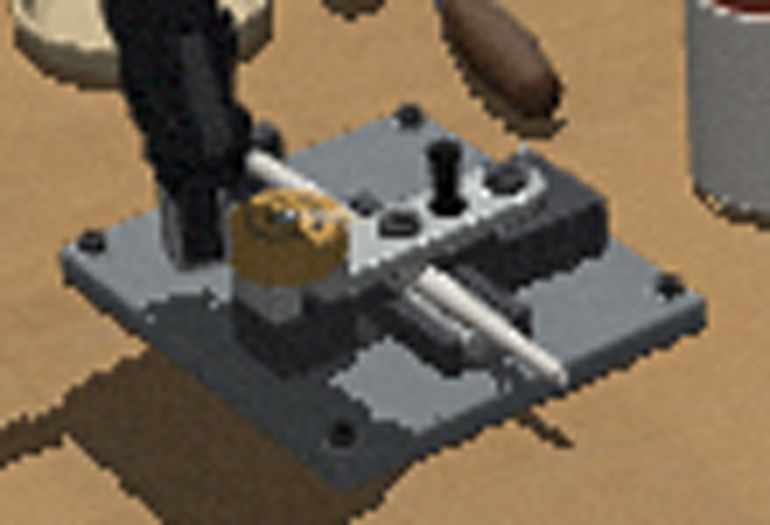

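Request:
{"name": "apply_moves", "arguments": {"moves": [{"travel": [-0.22, -0.4, 0], "turn": [0, 0, -6], "grip": 0}, {"travel": [-0.27, -0.73, 0], "turn": [0, 0, -12], "grip": 0}, {"travel": [-0.35, -1.04, 0], "turn": [0, 0, -18], "grip": 0}, {"travel": [-0.47, -1.34, 0], "turn": [0, 0, -24], "grip": 0}, {"travel": [-0.62, -1.63, 0], "turn": [0, 0, -30], "grip": 0}, {"travel": [-0.79, -1.89, 0], "turn": [0, 0, -36], "grip": 0}, {"travel": [-1.0, -2.13, 0], "turn": [0, 0, -42], "grip": 0}, {"travel": [-1.22, -2.36, 0], "turn": [0, 0, -48], "grip": 0}, {"travel": [-1.47, -2.57, 0], "turn": [0, 0, -54], "grip": 0}, {"travel": [-1.74, -2.74, 0], "turn": [0, 0, -60], "grip": 0}]}}

```text
time: 15.58
ee_pos: [0.4669, 0.0418, 0.0605]
tcp_rot: [[-0.687, -0.727, 0.006], [-0.727, 0.687, 0.001], [-0.005, -0.004, -1.0]]
ft_force: [-6.4, -4.7, 2.1]
gripper_width: 0.001
```

```bash
python3 -c "
from h import *
rel()"
```

```text
t 15.58 p [0.4669 0.0418 0.0605] xang -133.4 tilt [0.0057 0.001 ] F [-6.4 -4.7  2.1] g 0.0 q6 -2.37
nut-rel in tool axes mm [32.1  0. ] F tool [ 7.8  1.4 -2.2] Mz [-0.76  1.04  0.03]
```

Request:
{"name": "apply_moves", "arguments": {"moves": [{"travel": [1, 0, -0.5], "turn": [0, 0, 0], "grip": 0}, {"travel": [1, 0, -3.6], "turn": [0, 0, 7], "grip": 0}, {"travel": [1, 0, -3.8], "turn": [0, 0, 14], "grip": 0}, {"travel": [-0.5, -1.5, -3.8], "turn": [0, 0, 21], "grip": 0}, {"travel": [-2, -3, -3.8], "turn": [0, 0, 28], "grip": 0}, {"travel": [-2.9, -4, -3.8], "turn": [0, 0, 35], "grip": 0}, {"travel": [-2.9, -4, -3.8], "turn": [0, 0, 42], "grip": 0}, {"travel": [-2.9, -4, -3.8], "turn": [0, 0, 49], "grip": 0}, {"travel": [-2.9, -4, -3.8], "turn": [0, 0, 56], "grip": 0}, {"travel": [-2.9, -4, -3.8], "turn": [0, 0, 63], "grip": 0}]}}

```text
time: 16.42
ee_pos: [0.5159, 0.0357, 0.0996]
tcp_rot: [[-0.958, 0.286, 0.007], [0.286, 0.958, 0.001], [-0.006, 0.003, -1.0]]
ft_force: [0.0, 0.6, -0.2]
gripper_width: 0.003
```

Request:
{"name": "apply_moves", "arguments": {"moves": [{"travel": [0, 0, 0], "turn": [0, 0, 7], "grip": 0}, {"travel": [0, 0, 0], "turn": [0, 0, 14], "grip": 0}, {"travel": [0, 0, 0], "turn": [0, 0, 21], "grip": 0}, {"travel": [0, 0, 0], "turn": [0, 0, 28], "grip": 0}, {"travel": [0, 0, 0], "turn": [0, 0, 35], "grip": 0}, {"travel": [0, 0, 0], "turn": [0, 0, 42], "grip": 0}, {"travel": [0, 0, 0], "turn": [0, 0, 49], "grip": 0}, {"travel": [0, 0, 0], "turn": [0, 0, 56], "grip": 0}, {"travel": [0, 0, 0], "turn": [0, 0, 63], "grip": 0}, {"travel": [0, 0, 0], "turn": [0, 0, 70], "grip": 0}]}}

```text
time: 17.25
ee_pos: [0.5161, 0.036, 0.1006]
tcp_rot: [[-0.054, 0.999, 0.008], [0.999, 0.054, 0.001], [0.001, 0.008, -1.0]]
ft_force: [0.6, -0.1, 0.4]
gripper_width: 0.003
```

Request:
{"name": "apply_moves", "arguments": {"moves": [{"travel": [0, 0, 0], "turn": [0, 0, 7], "grip": 0}, {"travel": [0, 0, 0], "turn": [0, 0, 14], "grip": 0}, {"travel": [0, 0, 0], "turn": [0, 0, 21], "grip": 0}, {"travel": [0, 0, 0], "turn": [0, 0, 28], "grip": 0}, {"travel": [0, 0, 0], "turn": [0, 0, 35], "grip": 0}, {"travel": [0, 0, 0], "turn": [0, 0, 42], "grip": 0}, {"travel": [0, 0, 0], "turn": [0, 0, 49], "grip": 0}, {"travel": [0, 0, 0], "turn": [0, 0, 56], "grip": 0}, {"travel": [0, 0, 0], "turn": [0, 0, 63], "grip": 0}, {"travel": [0, 0, 0], "turn": [0, 0, 70], "grip": 0}]}}

```text
time: 18.08
ee_pos: [0.5163, 0.0363, 0.1015]
tcp_rot: [[0.922, 0.388, 0.01], [0.388, -0.922, 0.001], [0.01, 0.002, -1.0]]
ft_force: [0.2, -0.5, -0.7]
gripper_width: -0.003
```

```bash
python3 -c "
from h import *
goal([.5168,.0364,.06],-46)
c=cam('scene'); im=c['image'][165:240,195:305]; cv2.imwrite('pics/b6.png',cv2.resize(im,None,fx=7,fy=7,interpolation=cv2.INTER_CUBIC))
N=NUT
for a in range(0,360,45):
  u,v=proj(c,[N[0]+.02*np.cos(np.radians(a)),N[1]+.02*np.sin(np.radians(a)),.0708]);print(a,((u-195)*7,(v-165)*7))
c=cam('top'); im=c['image'][220:330,135:260]; cv2.imwrite('pics/b6t.png',cv2.resize(im,None,fx=5,fy=5,interpolation=cv2.INTER_CUBIC))"
```

```text
t 18.08 p [0.5163 0.0363 0.1015] xang 22.8 tilt [0.0098 0.0014] F [ 0.2 -0.5 -0.7] g -0.0 q6 1.18
travel cm [ 0.01 -0.    4.15] turn [-0.2 -0.6 68.8]
0 (np.float64(324.65582349988097), np.float64(202.65454615678198))
45 (np.float64(291.9555990263531), np.float64(191.3497306339861))
90 (np.float64(250.79860906143153), np.float64(196.3595769591846))
135 (np.float64(224.69785053831606), np.float64(214.9068934242716))
180 (np.float64(229.17005336208712), np.float64(236.42757176104675))
225 (np.float64(262.20563634258326), np.float64(248.15792982692568))
270 (np.float64(304.2172494600022), np.float64(242.92027073083833))
315 (np.float64(329.98259174705106), np.float64(223.94745228698383))
```

View pics/b6.png

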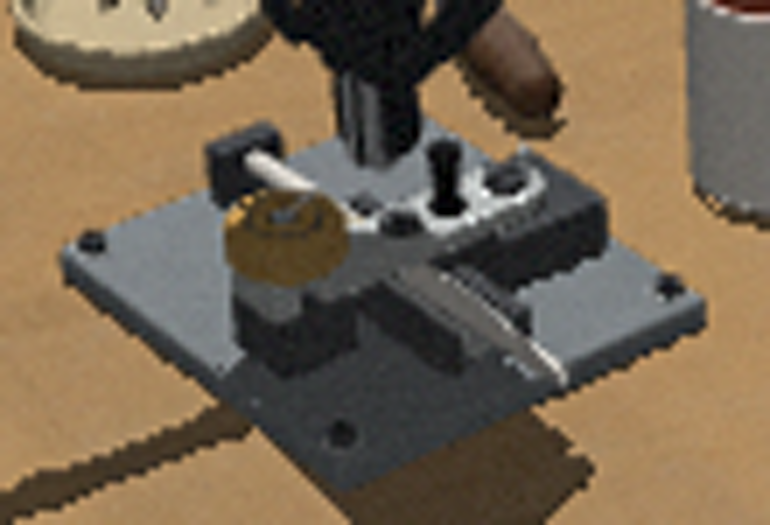

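View pics/b6t.png

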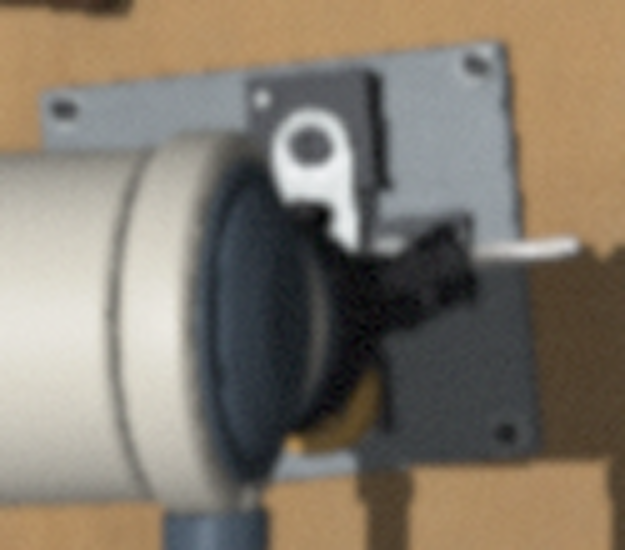

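```bash
python3 -c "
from h import *
c=cam('scene'); im=c['image'][188:210,222:250].astype(float); im=np.clip(im*1.6,0,255).astype(np.uint8); cv2.imwrite('pics/b7.png',cv2.resize(im,None,fx=24,fy=24,interpolation=cv2.INTER_NEAREST))
for a in range(0,360,45):
  u,v=proj(c,[NUT[0]+.02*np.cos(np.radians(a)),NUT[1]+.02*np.sin(np.radians(a)),.0708]);print(a,(u-221.5)*24,(v-187.5)*24)
"
```

```text
0 477.10568057102046 154.8155868232525
45 364.9906252332107 116.05621931652377
90 223.88094535347955 133.23283528863294
135 134.39263041708364 196.82363459750263
180 149.72589724144154 270.608817466446
225 262.9907531745712 310.8271879780309
270 407.0305695771506 292.86949964858854
315 495.36888598988935 227.819836412516
```

View pics/b7.png

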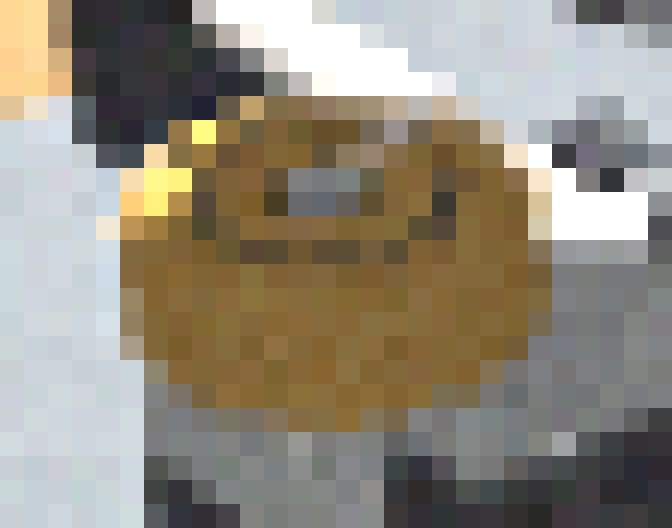

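Request:
{"name": "apply_moves", "arguments": {"moves": [{"travel": [1.4, -1.9, 0], "turn": [0, -0.3, 0], "grip": 0}, {"travel": [2.7, -3.7, 0], "turn": [0, -0.6, 0], "grip": 0}, {"travel": [2.7, -3.7, 1], "turn": [0, -0.6, 0], "grip": 0}, {"travel": [2.7, -3.7, 2.5], "turn": [0, -0.6, 0], "grip": 0}, {"travel": [2.7, -3.7, 3.6], "turn": [0, -0.6, 0], "grip": 0}, {"travel": [2.7, -3.7, 4], "turn": [0, -0.6, 0], "grip": 0}, {"travel": [2.5, -3.7, 4], "turn": [0, -0.6, 0], "grip": 0}, {"travel": [2.3, -3.7, 4], "turn": [0, -0.6, 0], "grip": 0}]}}

```text
time: 18.9
ee_pos: [0.5229, 0.0789, 0.0614]
tcp_rot: [[0.918, 0.396, -0.0], [0.396, -0.918, -0.003], [-0.002, 0.002, -1.0]]
ft_force: [0.1, 0.4, 1.1]
gripper_width: -0.0
```

```bash
python3 -c "
from h import *
rel()"
```

```text
t 18.9 p [0.5229 0.0789 0.0614] xang 23.3 tilt [-0.0005 -0.0029] F [0.1 0.4 1.1] g -0.0 q6 1.25
nut-rel in tool axes mm [36.6  0.8] F tool [ 0.3 -0.3 -1.1] Mz [-0.02 -0.08 -0.04]
```

Request:
{"name": "apply_moves", "arguments": {"moves": [{"travel": [-0.2, -0.08, 0], "turn": [0, 0, 0], "grip": 0}, {"travel": [-0.4, -0.08, 0], "turn": [0, 0, 0], "grip": 0}, {"travel": [-0.6, -0.4, 0], "turn": [0, 0, -6], "grip": 0}, {"travel": [-0.65, -0.73, 0], "turn": [0, 0, -12], "grip": 0}, {"travel": [-0.73, -1.04, 0], "turn": [0, 0, -18], "grip": 0}, {"travel": [-0.85, -1.34, 0], "turn": [0, 0, -24], "grip": 0}, {"travel": [-1.0, -1.63, 0], "turn": [0, 0, -30], "grip": 0}, {"travel": [-1.17, -1.89, 0], "turn": [0, 0, -36], "grip": 0}, {"travel": [-1.38, -2.15, 0], "turn": [0, 0, -42], "grip": 0}, {"travel": [-1.61, -2.38, 0], "turn": [0, 0, -48], "grip": 0}]}}

```text
time: 19.73
ee_pos: [0.5, 0.0961, 0.0629]
tcp_rot: [[0.314, 0.949, 0.004], [0.949, -0.314, 0.001], [0.002, 0.004, -1.0]]
ft_force: [3.1, 6.2, -0.3]
gripper_width: -0.001
```

```bash
python3 -c "
from h import *
rel()"
```

```text
t 19.73 p [0.5    0.0961 0.0629] xang 71.7 tilt [0.0043 0.0007] F [ 3.1  6.2 -0.3] g -0.0 q6 0.44
nut-rel in tool axes mm [32.8  0.8] F tool [6.8 1.  0.3] Mz [ 1.04 -0.56  0.07]
```

Request:
{"name": "apply_moves", "arguments": {"moves": [{"travel": [-0.22, -0.4, 0.05], "turn": [0, 0, -6], "grip": 0}, {"travel": [-0.27, -0.73, 0.1], "turn": [0, 0, -12], "grip": 0}, {"travel": [-0.35, -1.04, 0.1], "turn": [0, 0, -18], "grip": 0}, {"travel": [-0.47, -1.34, 0.1], "turn": [0, 0, -24], "grip": 0}, {"travel": [-0.62, -1.63, 0.1], "turn": [0, 0, -30], "grip": 0}, {"travel": [-0.79, -1.89, 0.1], "turn": [0, 0, -36], "grip": 0}, {"travel": [-1.0, -2.13, 0.1], "turn": [0, 0, -42], "grip": 0}, {"travel": [-1.22, -2.36, 0.1], "turn": [0, 0, -48], "grip": 0}, {"travel": [-1.47, -2.57, 0.1], "turn": [0, 0, -54], "grip": 0}, {"travel": [-1.74, -2.74, 0.1], "turn": [0, 0, -60], "grip": 0}]}}

```text
time: 20.57
ee_pos: [0.4681, 0.09, 0.0631]
tcp_rot: [[-0.67, 0.742, 0.005], [0.742, 0.67, 0.005], [0.0, 0.007, -1.0]]
ft_force: [-4.1, 6.0, 3.8]
gripper_width: 0.002
```

```bash
python3 -c "
from h import *
rel()"
```

```text
t 20.57 p [0.4681 0.09   0.0631] xang 132.1 tilt [0.0046 0.0046] F [-4.1  6.   3.8] g 0.0 q6 -0.62
nut-rel in tool axes mm [32.4  1.1] F tool [ 7.2  1.  -3.8] Mz [1.04 0.67 0.03]
```

Request:
{"name": "apply_moves", "arguments": {"moves": [{"travel": [-0.22, -0.4, 0.05], "turn": [0, 0, -6], "grip": 0}, {"travel": [-0.27, -0.73, 0.1], "turn": [0, 0, -12], "grip": 0}, {"travel": [-0.35, -1.04, 0.1], "turn": [0, 0, -18], "grip": 0}, {"travel": [-0.47, -1.34, 0.1], "turn": [0, 0, -24], "grip": 0}, {"travel": [-0.62, -1.63, 0.1], "turn": [0, 0, -30], "grip": 0}, {"travel": [-0.79, -1.89, 0.1], "turn": [0, 0, -36], "grip": 0}, {"travel": [-1.0, -2.13, 0.1], "turn": [0, 0, -42], "grip": 0}, {"travel": [-1.22, -2.36, 0.1], "turn": [0, 0, -48], "grip": 0}, {"travel": [-1.47, -2.57, 0.1], "turn": [0, 0, -54], "grip": 0}, {"travel": [-1.74, -2.74, 0.1], "turn": [0, 0, -60], "grip": 0}]}}

```text
time: 21.4
ee_pos: [0.4576, 0.0587, 0.0633]
tcp_rot: [[-0.977, -0.215, 0.001], [-0.215, 0.977, 0.005], [-0.002, 0.004, -1.0]]
ft_force: [-11.1, -0.1, 9.2]
gripper_width: 0.001
```

```bash
python3 -c "
from h import *
rel()
c=cam('scene'); im=c['image'][165:240,195:305]; cv2.imwrite('pics/b8.png',cv2.resize(im,None,fx=7,fy=7,interpolation=cv2.INTER_NEAREST))"
```

```text
t 21.4 p [0.4576 0.0587 0.0633] xang -167.6 tilt [0.0013 0.0048] F [-11.1  -0.1   9.2] g 0.0 q6 -1.74
nut-rel in tool axes mm [32.   0.4] F tool [10.8  2.3 -9.2] Mz [-0.13  1.74  0.04]
```

View pics/b8.png

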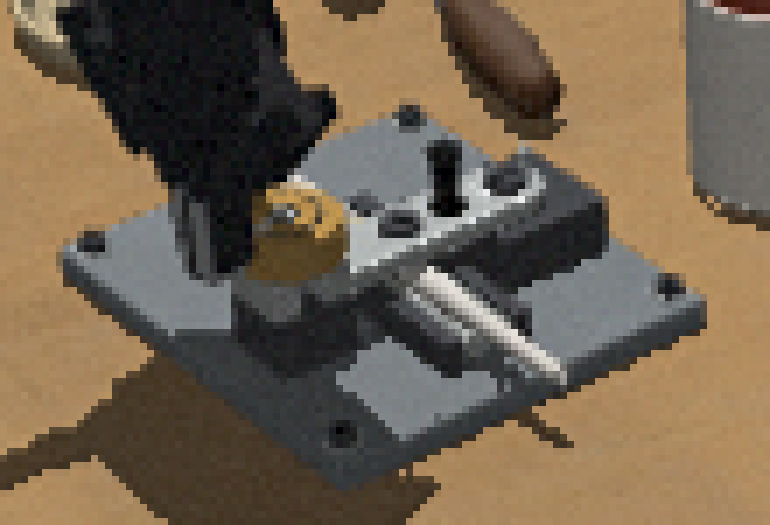

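Request:
{"name": "apply_moves", "arguments": {"moves": [{"travel": [-0.17, -0.36, 0], "turn": [0, 0, -6], "grip": 0}, {"travel": [-0.22, -0.69, 0], "turn": [0, 0, -12], "grip": 0}, {"travel": [-0.3, -1.0, 0], "turn": [0, 0, -18], "grip": 0}, {"travel": [0.8, -1.0, -0.5], "turn": [0, 0, -18], "grip": 0}, {"travel": [1.2, -1.0, -3], "turn": [0, 0, -18], "grip": 0}, {"travel": [1.2, -1.0, -5], "turn": [0, 0, -18], "grip": 0}, {"travel": [4, -1.0, -8], "turn": [0, 0, -18], "grip": 0}, {"travel": [7, -1.0, -10], "turn": [0, 0, -18], "grip": 0}, {"travel": [8, -1.0, -12], "turn": [0, 0, -18], "grip": 0}]}}

```text
time: 22.2
ee_pos: [0.3797, 0.0296, 0.1854]
tcp_rot: [[-0.859, -0.512, 0.003], [-0.512, 0.859, 0.004], [-0.004, 0.002, -1.0]]
ft_force: [0.2, -0.1, 0.6]
gripper_width: -0.001
```

```bash
python3 -c "
from h import *
rel()
c=cam('scene'); im=c['image'][165:240,195:305]; cv2.imwrite('pics/c1.png',cv2.resize(im,None,fx=7,fy=7,interpolation=cv2.INTER_NEAREST))
c=cam('top'); im=c['image'][220:330,135:260]; cv2.imwrite('pics/c1t.png',cv2.resize(im,None,fx=5,fy=5,interpolation=cv2.INTER_CUBIC))"
```

```text
t 22.2 p [0.3797 0.0296 0.1854] xang -149.2 tilt [0.003  0.0037] F [ 0.2 -0.1  0.6] g -0.0 q6 -2.12
nut-rel in tool axes mm [112.1  25.3] F tool [-0.2 -0.2 -0.6] Mz [ 0.06 -0.01  0.03]
```

View pics/c1.png

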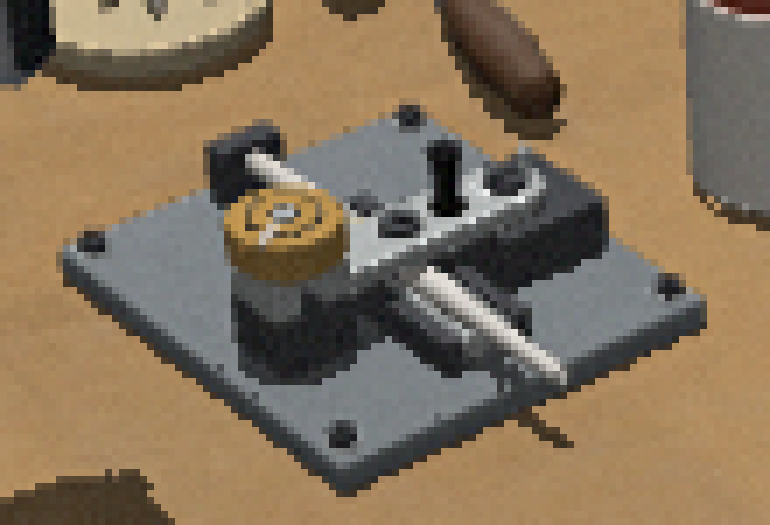

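View pics/c1t.png

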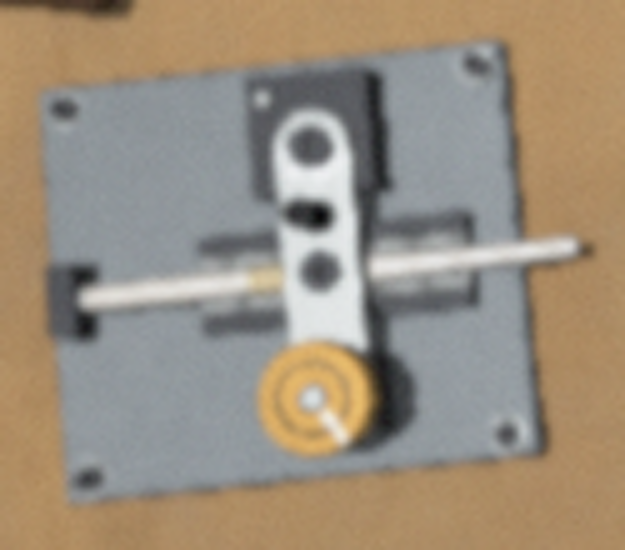

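```bash
python3 -c "
from h import *
goal([.5633,.0416,.12],95)"
```

```text
t 22.3 p [0.3822 0.0297 0.1882] xang -149.2 tilt [0.0108 0.0038] F [0.9 0.3 0.7] g 0.0 q6 -2.12
travel cm [-16.09  -8.22   7.02] turn [  0.6   0.5 115.8]
```

Request:
{"name": "apply_moves", "arguments": {"moves": [{"travel": [-2, -1, 0], "turn": [0, 0, 7], "grip": 0}, {"travel": [-4, -2, 0], "turn": [0, 0, 14], "grip": 0}, {"travel": [-6, -3, 0], "turn": [0.1, 0.1, 21], "grip": 0}, {"travel": [-8, -4, 0], "turn": [0.1, 0.1, 28], "grip": 0}, {"travel": [-10, -5, 0], "turn": [0.2, 0.1, 35], "grip": 0}, {"travel": [-12, -6, 1], "turn": [0.2, 0.2, 42], "grip": 0}, {"travel": [-14, -7, 2], "turn": [0.2, 0.2, 49], "grip": 0}, {"travel": [-16, -8.2, 3], "turn": [0.3, 0.2, 56], "grip": 0}, {"travel": [-16, -8.2, 5], "turn": [0.3, 0.3, 63], "grip": 0}, {"travel": [-16, -8.2, 7], "turn": [0.4, 0.3, 70], "grip": 0}]}}

```text
time: 23.13
ee_pos: [0.5637, 0.0413, 0.1184]
tcp_rot: [[-0.771, 0.637, 0.005], [0.637, 0.771, -0.002], [-0.005, 0.001, -1.0]]
ft_force: [1.0, 1.1, -0.2]
gripper_width: -0.001
```

```bash
python3 -c "
from h import *
goal([.5633,.0416,.058],95)"
```

```text
t 23.13 p [0.5637 0.0413 0.1184] xang 140.4 tilt [ 0.0051 -0.0023] F [ 1.   1.1 -0.2] g -0.0 q6 -0.87
travel cm [ 0.08 -0.01  6.04] turn [ 0.2  0.3 45.4]
```

Request:
{"name": "apply_moves", "arguments": {"moves": [{"travel": [0, 0, 1], "turn": [0, 0, 7], "grip": 0}, {"travel": [0, 0, 2], "turn": [0, 0.1, 14], "grip": 0}, {"travel": [0, 0, 2.5], "turn": [0.1, 0.1, 21], "grip": 0}, {"travel": [0, 0, 3], "turn": [0.1, 0.2, 28], "grip": 0}, {"travel": [0, 0, 3.5], "turn": [0.2, 0.2, 35], "grip": 0}, {"travel": [0, 0, 4.2], "turn": [0.2, 0.3, 42], "grip": 0}, {"travel": [0, 0, 4.8], "turn": [0.2, 0.3, 45.5], "grip": 0}, {"travel": [0, 0, 5.4], "turn": [0.2, 0.3, 45.5], "grip": 0}, {"travel": [0, 0, 5.9], "turn": [0.2, 0.3, 45.5], "grip": 0}, {"travel": [0, 0, 5.9], "turn": [0.2, 0.3, 45.5], "grip": 0}]}}

```text
time: 23.97
ee_pos: [0.5632, 0.0412, 0.0574]
tcp_rot: [[-0.088, 0.996, -0.003], [0.996, 0.088, 0.001], [0.001, -0.003, -1.0]]
ft_force: [-0.1, -0.3, 0.7]
gripper_width: -0.005
```

```bash
cat >> h.py <<'E'
def relp(P=np.array([.5886,.0739])):
    s,p,R=st(); d=R[:2,:2].T@(p[:2]-P); F=R.T@np.array(s['ft_force'])
    print('pivot-rel in tool axes mm',(d*1000).round(1),'F tool',F.round(1))
E
python3 -c "
from h import *
relp()"
```

```text
t 23.97 p [0.5632 0.0412 0.0574] xang 95.0 tilt [-0.0029  0.0006] F [-0.1 -0.3  0.7] g -0.0 q6 -0.08
pivot-rel in tool axes mm [-30.4 -28.2] F tool [-0.3 -0.2 -0.7]
```

Request:
{"name": "apply_moves", "arguments": {"moves": [{"travel": [0.4, 0, 0], "turn": [0, 0, 0], "grip": 0}, {"travel": [0.8, 0, 0], "turn": [0, 0, 0], "grip": 0}, {"travel": [1.2, 0, 0], "turn": [0, 0, 0], "grip": 0}, {"travel": [1.4, 0, 0], "turn": [0, 0, 0], "grip": 0}, {"travel": [1.59, -0.12, 0], "turn": [0, 0, 5], "grip": 0}, {"travel": [1.85, -0.23, 0], "turn": [0, 0, 10], "grip": 0}, {"travel": [2.12, -0.32, 0], "turn": [0, 0, 15], "grip": 0}, {"travel": [2.4, -0.39, 0], "turn": [0, 0, 20], "grip": 0}]}}

```text
time: 24.63
ee_pos: [0.5571, 0.0645, 0.0578]
tcp_rot: [[0.262, 0.965, -0.003], [0.965, -0.262, -0.0], [-0.001, -0.003, -1.0]]
ft_force: [-0.5, -3.0, 0.9]
gripper_width: 0.001
```

```bash
python3 -c "
from h import *
relp()
c=cam('scene'); im=c['image'][165:240,195:305]; cv2.imwrite('pics/d1.png',cv2.resize(im,None,fx=7,fy=7,interpolation=cv2.INTER_NEAREST))"
```

```text
t 24.63 p [0.5571 0.0645 0.0578] xang 74.8 tilt [-0.0027 -0.0004] F [-0.5 -3.   0.9] g 0.0 q6 0.32
pivot-rel in tool axes mm [-17.3 -27.9] F tool [-3.   0.3 -0.9]
```

View pics/d1.png

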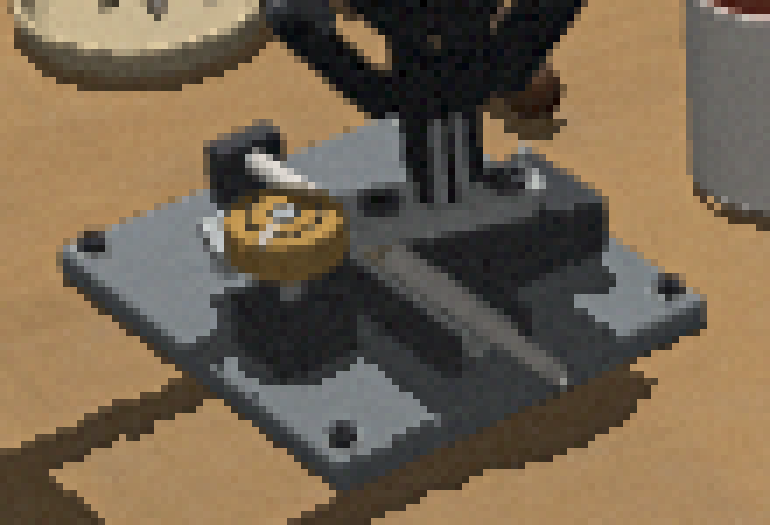

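Request:
{"name": "apply_moves", "arguments": {"moves": [{"travel": [0.28, -0.14, 0], "turn": [0, 0, 5], "grip": 0}, {"travel": [0.54, -0.25, 0], "turn": [0, 0, 10], "grip": 0}, {"travel": [0.81, -0.34, 0], "turn": [0, 0, 15], "grip": 0}, {"travel": [1.09, -0.41, 0], "turn": [0, 0, 20], "grip": 0}, {"travel": [1.37, -0.46, 0], "turn": [0, 0, 25], "grip": 0}, {"travel": [1.66, -0.47, 0], "turn": [0, 0, 30], "grip": 0}, {"travel": [1.94, -0.47, 0], "turn": [0, 0, 35], "grip": 0}, {"travel": [2.23, -0.44, 0], "turn": [0, 0, 40], "grip": 0}, {"travel": [2.51, -0.38, 0], "turn": [0, 0, 45], "grip": 0}, {"travel": [2.78, -0.3, 0], "turn": [0, 0, 50], "grip": 0}]}}

```text
time: 25.52
ee_pos: [0.5615, 0.0927, 0.058]
tcp_rot: [[0.911, 0.413, -0.003], [0.413, -0.911, -0.0], [-0.003, -0.001, -1.0]]
ft_force: [-1.7, -2.6, 0.1]
gripper_width: 0.001
```

```bash
python3 -c "
from h import *
relp()"
```

```text
t 25.52 p [0.5615 0.0927 0.058 ] xang 24.4 tilt [-0.0028 -0.0002] F [-1.7 -2.6  0.1] g 0.0 q6 1.25
pivot-rel in tool axes mm [-16.8 -28.3] F tool [-2.6  1.6 -0.1]
```

Request:
{"name": "apply_moves", "arguments": {"moves": [{"travel": [0.28, -0.14, 0], "turn": [0, 0, 5], "grip": 0}, {"travel": [0.54, -0.25, 0], "turn": [0, 0, 10], "grip": 0}, {"travel": [0.81, -0.34, 0], "turn": [0, 0, 15], "grip": 0}, {"travel": [1.09, -0.41, 0], "turn": [0, 0, 20], "grip": 0}, {"travel": [1.25, -0.44, 0], "turn": [0, 0, 23], "grip": 0}, {"travel": [1.37, -0.46, 0], "turn": [0, 0, 25], "grip": 0}, {"travel": [1.37, -0.46, 0], "turn": [0, 0, 25], "grip": 0}]}}

```text
time: 26.1
ee_pos: [0.5722, 0.103, 0.0582]
tcp_rot: [[1.0, -0.009, -0.003], [-0.009, -1.0, 0.0], [-0.003, -0.0, -1.0]]
ft_force: [0.6, -0.3, 0.1]
gripper_width: 0.002
```

```bash
python3 -c "
from h import *
relp()"
```

```text
t 26.1 p [0.5722 0.103  0.0582] xang -0.5 tilt [-0.0027  0.    ] F [ 0.6 -0.3  0.1] g 0.0 q6 1.7
pivot-rel in tool axes mm [-16.7 -28.9] F tool [ 0.6  0.3 -0.1]
```

Request:
{"name": "apply_moves", "arguments": {"moves": [{"travel": [0.1, -0.03, 0], "turn": [0, 0, 1.5], "grip": 0}, {"travel": [0.18, -0.03, 0], "turn": [0, 0, 3], "grip": 0}, {"travel": [0.25, -0.03, 0], "turn": [0, 0, 4], "grip": 0}, {"travel": [0.3, -0.03, 0], "turn": [0, 0, 4], "grip": 0}]}}

```text
time: 26.43
ee_pos: [0.5747, 0.1039, 0.0581]
tcp_rot: [[0.997, -0.077, -0.004], [-0.077, -0.997, 0.001], [-0.004, -0.001, -1.0]]
ft_force: [-4.5, 2.2, 1.5]
gripper_width: 0.003
```

```bash
python3 -c "
from h import *
relp()"
```

```text
t 26.43 p [0.5747 0.1039 0.0581] xang -4.4 tilt [-0.0038  0.001 ] F [-4.5  2.2  1.5] g 0.0 q6 1.77
pivot-rel in tool axes mm [-16.1 -28.8] F tool [-4.7 -1.9 -1.5]
```

Request:
{"name": "apply_moves", "arguments": {"moves": [{"travel": [0.12, 0, 0], "turn": [0, 0, 0], "grip": 0}, {"travel": [0.12, 0, 0], "turn": [0, 0, 0], "grip": 0}, {"travel": [-0.5, 0, 0], "turn": [0, 0, 0], "grip": 0}, {"travel": [-1.2, 0, -0.5], "turn": [0, 0, 0], "grip": 0}, {"travel": [-1.2, 0, -3], "turn": [0, 0, 0], "grip": 0}, {"travel": [-1.2, 0, -6], "turn": [0, 0, 0], "grip": 0}, {"travel": [-4, 0, -9], "turn": [0, 0, 0], "grip": 0}, {"travel": [-8, 0, -10], "turn": [0, 0, 0], "grip": 0}, {"travel": [-12, 0, -12], "turn": [0, 0, 0], "grip": 0}, {"travel": [-16, 0, -14], "turn": [0, 0, 0], "grip": 0}]}}

```text
time: 27.27
ee_pos: [0.4194, 0.1155, 0.1968]
tcp_rot: [[0.997, -0.077, -0.003], [-0.077, -0.997, 0.001], [-0.003, -0.001, -1.0]]
ft_force: [-1.2, 0.4, 1.4]
gripper_width: -0.007
```

Request:
{"name": "apply_moves", "arguments": {"moves": [{"travel": [-2, 0, 0], "turn": [0, 0, 0], "grip": 0}, {"travel": [-2, 0, 0], "turn": [0, 0, 0], "grip": 0}, {"travel": [-2, 0, 0], "turn": [0, 0, 0], "grip": 0}]}}

```text
time: 27.52
ee_pos: [0.3992, 0.1172, 0.1983]
tcp_rot: [[0.997, -0.075, 0.002], [-0.075, -0.997, 0.002], [0.002, -0.002, -1.0]]
ft_force: [-0.1, -0.4, 0.1]
gripper_width: 0.001
```

```bash
python3 -c "
from h import *
st()
c=cam('scene'); cv2.imwrite('pics/e0.png',c['image']); im=c['image'][165:240,195:305]; cv2.imwrite('pics/e1.png',cv2.resize(im,None,fx=7,fy=7,interpolation=cv2.INTER_NEAREST))
c=cam('top'); im=c['image'][180:330,135:295]; cv2.imwrite('pics/e1t.png',cv2.resize(im,None,fx=4,fy=4,interpolation=cv2.INTER_CUBIC))"
```

```text
t 27.52 p [0.3992 0.1172 0.1983] xang -4.3 tilt [0.0018 0.0018] F [-0.1 -0.4  0.1] g 0.0 q6 1.85
```

View pics/e1.png

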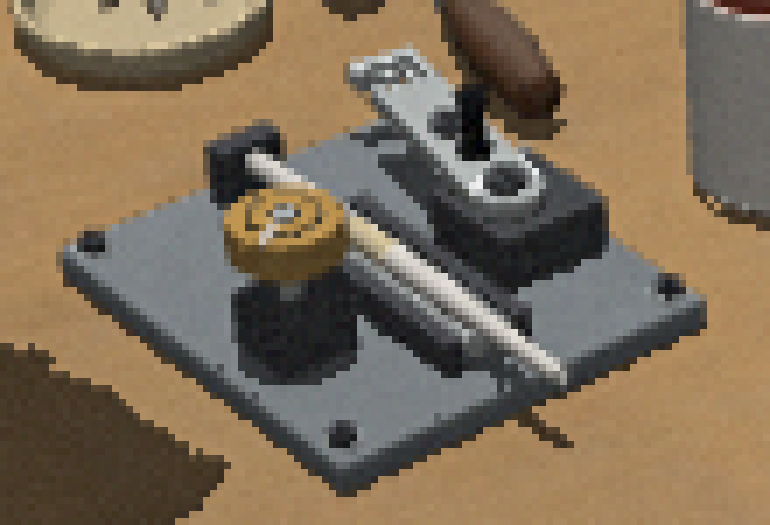

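View pics/e1t.png

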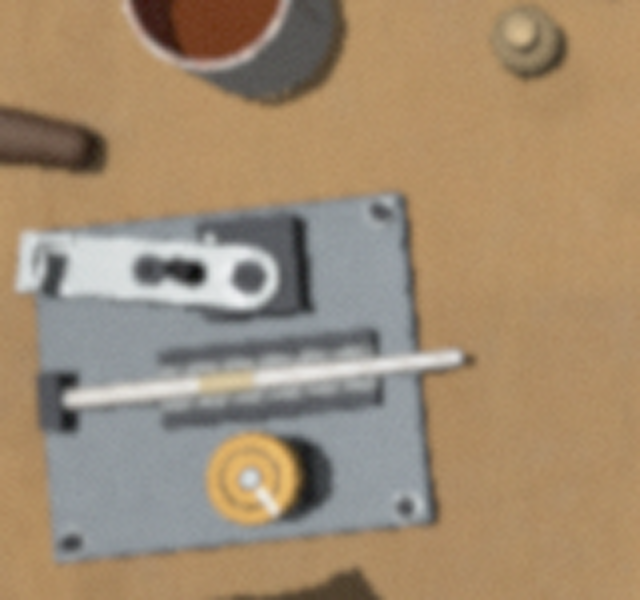

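View pics/e0.png

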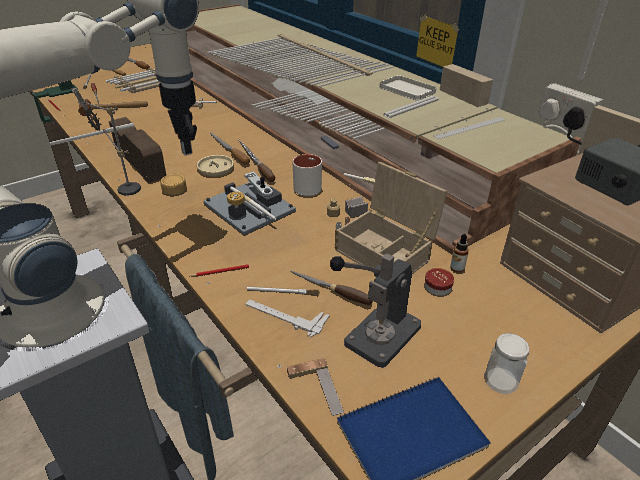

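```bash
python3 -c "
from h import *
r.job_done(); st()"
```

```text
the job is handed in; nothing more can be done
the job is handed in; nothing more can be done
```

The jig is open, and I handed the job in at about 27.6 s of the 58 s allowed. The job report gives no verdict.

**Nut:** I rolled it counterclockwise with the closed fingertips in three strokes along the rim, pressing with about 3 to 12 N. The white line's last position fits about 740° of turn (about 12.9 rad). The nut also stood visibly higher, and the leaf was still closed when I finished turning it. One mid-way reading of the line in the side view was coarse. It put the total at about 551° where the fingertip had led about 540°, which is within the allowed range either way.

**Leaf:** I pushed it round by the peg with about 3 to 5 N. In the top view it lies about 100° from closed (about 1.75 rad), which is its stop. The force rose slightly at the end.

**Rest of the bench:** The last pictures show the tube still in its cradle and the brass weight and brush where they were. I didn't measure any of these offsets in numbers and didn't check the ring blank separately, but the arm was never near the bystanders. The gripper ended about 20 cm above the bench, touching nothing.

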